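# Clear the weld bench: kit the flanges, tip out the offcuts

## Task

Clear the bench after the welding job: stand every finished flange neck up in the kitting tray, one to a pocket, and put every box-section offcut into the tipping bucket. Once all the offcuts are in the bucket, push its bar past the catch until the bucket tips right over and empties into the scrap bin, then let it swing back fully home. Leave the hammer, magnet and spray can where they are.

Things in the scene. Friction and masses are not known exactly. Their poses are not given: they have to be found in the camera images.
- bucket (a joint): Tilt of the tipping bucket, rad: 0 = fully home, upright in its catch; grows as it tips towards the tipper's +x, over the bin, to the stop at 1.75. A spring always pulls it home; let go, it swings back damped in about 0.8 s and clicks in by itself. The catch gives way within the first 0.2 rad of a forward push. Beyond about 1.5 rad the contents slide out.
- tipper: Tipping scrap bucket unit, fixed to the bench on either side: base plate 360 x 200 mm, two green uprights 192 mm high at y = +-100 mm carrying the grey bucket, and an open steel scrap bin 250 x 188 mm, 79 mm high, in front of and partly below the bucket. Origin on the bench below the bucket's pivot axis, which is parallel to y at height 170 mm; +x towards the bin (the way it tips).
- bin_in (a point): Centre of the scrap bin's inner floor, 85 mm ahead of the pivot axis, 8 mm above the bench (axes as the tipper's). Inside, the bin reaches 121 mm each way in x and 90 mm each way in y, and is 71 mm deep.
- bucket_in (a point): Middle of the flat floor of the tipping bucket, 30 mm behind the pivot axis and 42 mm below it when home; it turns with the bucket. From here, inside: the floor runs x = -40 to +40 mm, the rear wall is upright, the front slopes outward so the mouth runs x = -40 to +110 mm; 160 mm wide (y), 83 mm deep. The rim is 211 mm above the bench when home.
- push_bar (a point): Middle of the bucket's round push bar, 12 mm thick, 170 mm long, parallel to y, behind and above the rear rim: when home 105 mm behind the pivot axis, 85 mm above it. It turns with the bucket (radius 135 mm), over to 102 mm ahead of the axis, 88 mm above it at 1.75 rad. Free space all round it. A level push of about 12 to 15 N frees the catch; then 4 to 9 N tips it on.
- tray: Plywood kitting tray, fixed to the bench on the side away from the tipper, 185 x 185 x 35 mm with 5 mm walls, open on top, divided into 2 x 2 equal square pockets 85 mm wide and 30 mm deep. Origin on the bench under its centre, x and y along its sides.
- pocket0 (a point): Centre of the floor of one of the tray's four pockets, 5 mm above the bench (axes as the tray's).
- pocket1 (a point): Centre of the floor of one of the tray's four pockets, 5 mm above the bench (axes as the tray's).
- pocket2 (a point): Centre of the floor of one of the tray's four pockets, 5 mm above the bench (axes as the tray's).
- pocket3 (a point): Centre of the floor of one of the tray's four pockets, 5 mm above the bench (axes as the tray's).
- flange0: Finished weld-neck flange: a square steel plate 56 x 56 x 10 mm with a round neck 34 mm in diameter rising 42 mm from its middle (52 mm high in all), 0.30 kg. It starts standing on its plate, neck up. Origin at the centre of the plate's underside, z up along the neck, x and y along the plate's sides. Absent in some starts.
- flange1: Finished weld-neck flange: a square steel plate 56 x 56 x 10 mm with a round neck 34 mm in diameter rising 42 mm from its middle (52 mm high in all), 0.30 kg. It starts standing on its plate, neck up. Origin at the centre of the plate's underside, z up along the neck, x and y along the plate's sides. Absent in some starts.
- flange2: Finished weld-neck flange: a square steel plate 56 x 56 x 10 mm with a round neck 34 mm in diameter rising 42 mm from its middle (52 mm high in all), 0.30 kg. It starts standing on its plate, neck up. Origin at the centre of the plate's underside, z up along the neck, x and y along the plate's sides. Absent in some starts.
- flange3: Finished weld-neck flange: a square steel plate 56 x 56 x 10 mm with a round neck 34 mm in diameter rising 42 mm from its middle (52 mm high in all), 0.30 kg. It starts standing on its plate, neck up. Origin at the centre of the plate's underside, z up along the neck, x and y along the plate's sides. Absent in some starts.
- offcut0: Box-section steel offcut, a plain square tube 80 mm long and 35 x 35 mm across, 0.16 kg, plain grey steel. It starts lying on the bench. Origin at its centre, x along its length. Absent in some starts.
- offcut1: Box-section steel offcut, a plain square tube 80 mm long and 35 x 35 mm across, 0.16 kg, plain grey steel. It starts lying on the bench. Origin at its centre, x along its length. Absent in some starts.
- offcut2: Box-section steel offcut, a plain square tube 80 mm long and 35 x 35 mm across, 0.16 kg, plain grey steel. It starts lying on the bench. Origin at its centre, x along its length. Absent in some starts.
- offcut3: Box-section steel offcut, a plain square tube 80 mm long and 35 x 35 mm across, 0.16 kg, plain grey steel. It starts lying on the bench. Origin at its centre, x along its length. Absent in some starts.
- hammer: Hammer, about 260 mm long with a 90 mm head, 26 mm thick, lying crosswise on the bench beyond the work; a bystander.
- magnet: Red welding magnet, an L about 90 mm long and 92 mm high, standing beyond the work; a bystander.
- spray: Spray can standing on the bench, 66 mm in diameter, 190 mm high; a bystander.

How it is judged:
By the outcome, as a careful person would: the job done as asked, in the order asked, and still so for the second after the job is handed in, with the robot touching nothing.
Of offcut0, offcut1, offcut2, offcut3 only 3 to 4 are there at a start; the rules pass over those that are not, and their reading is None.
Of flange0, flange1, flange2, flange3 only 3 to 4 are there at a start; the rules pass over those that are not, and their reading is None.
At some moment in a run one of flange0, flange1, flange2, flange3, offcut0, offcut1, offcut2, offcut3 may be knocked a few centimetres aside while the robot is not near it.
Once in a run the grip may slacken for a moment while it holds something.
It also fails if it takes over 205 s, if anything falls off the work surface, if the arm or the gripper's body presses on something with over 40 N, if the wrist force passes 120 N, or if a joint passes its speed limit or range.

## Robot

A 6-joint arm with a two-finger parallel gripper is mounted at the origin on the work surface. World frame = base frame: x ahead of the robot, y to its left, z up, the work surface at z = 0. Lengths are in m, angles in rad, forces in N, time in s.
With the tool pointing down it reaches from about 0.275 to 0.85 m from the base axis. Payload 5.2 kg.
Tool frame: the origin (TCP) lies midway between the tips of the shut fingers; the grasp point (between the pads) lies arm.hold_point_z behind it (arm.hold_point_z is the distance from the TCP to the grasp point, in m); z points along the fingers, y is the line along which they close (so a half turn about z gives the same grasp; the last joint's range is limited). The gripper opens to 85 mm and grips with 20 to 120 N. Pads are 22 mm wide; open, the fingers measure 114 mm over their backs; the gripper's body (76 mm by 85 mm) begins 54 mm behind the grasp point. The pads swing forward as they close: fully open they stand 13 mm farther back than shut.
Start: joints at [0.964, 0.259, 1.535, -0, 1.348, -0.203], TCP at [0.216, 0.506, 0.231] pointing down, gripper open.
Joint ranges: [-3.14, 3.14], [-0.91, 2.08], [0.19, 2.58], [-1.22, 4.36], [0.22, 2.71], [-3.12, 3.12]. Speed limits (rad/s): [2.57, 2.57, 3.14, 3.14, 3.14, 3.14].

## Interface

Orientations are given as a unit quaternion [x, y, z, w].
In Python, from station import arm gives the robot as it stands. The module is installed in compiled form; this text tells all that it offers.
- The arm moves only by the tool step_arm, never from a script. Its arguments are lists of equal length, an entry for each row: "linear": the shift along the tool's x, y, z normalised to -1 to 1, where 1 is 0.12 m, a list of three; "angular": the turn, a rotation vector about the tool's x, y, z normalised to -1 to 1, where 1 is pi rad, a list of three; "jaw": the finger opening in mm, from 0 to 85.4. In form: {"linear": [[x, y, z], ...], "angular": [[ax, ay, az], ...], "jaw": [jaw, ...]}. A call has 1 to 20 rows; each row is the pose to reach, as a shift and turn from the pose commanded when the call began, along the tool's axes at that moment, turning the shorter way round; what a row does not reach only later rows make up. A row lasts 1/8 s, in which the tool goes at most 62.5 mm and 10.7 degrees, less where a joint would pass 70% of its speed; a pose out of reach is approached as far as the arm can. A call with a number of a shift or a turn outside -1 to 1 is refused whole. A call with a gripper value outside its range is refused whole. The fingers move at their own pace and stop on an object; "force" is the grip in N (left out, the last holds). Time passes only in rows, so rows that repeat a pose let the fingers close. It gives the time, the measured TCP pose, the force, the opening and the grip force at its end, in the units of the state.
- arm.sense(): the state, without advancing time (a new reading comes with each control period).
- arm.camera(name): name is "side" or "top" or "wrist"; returns a dict with "pixels" (420x560x3 uint8, blue, green, red), "range_z" (420x560 float32, m along the optical axis (not along the pixel's ray), 0 where there is no reading), "fovy" (degrees; the focal length in pixels is half the picture's height over the tangent of half this angle, whatever the lens; pixels are square), "cx", "cy" (the principal point, pixels), "rvec" (rotation vector, rad) and "tvec" (3), from world to camera coordinates, as OpenCV has them. Camera axes: x right, y down, z forward; pixel columns grow to the right and rows downward; lengths in m; the calibration is good to about 2 mm. A picture is of the moment at which its call begins.
- arm.job_done(): hands the job in; it is judged then, once.
The state is a dict: "time_s": time; "joints": joint angles; "qd": joint speeds; "tau": joint torques, N m; "eef_pos": TCP position; "tcp_rot": TCP orientation; "wrist_force": force on the tool from outside, world axes, zero at the start; "torque": the same for the moment, N m; "grip_width": finger opening in m; "grip_force": force on a finger pad.
Only numpy, scipy, OpenCV 4.12 (cv2) and the standard library are available. Lean on these libraries where they do the work, as an engineer would, in place of code of your own. Each camera call takes 0.05 s, during which the arm holds its last target. There are 200 camera calls.

## Working session

There is one attempt and no reset: what is moved stays moved. The work goes in short steps, Python scripts to look and compute and a tool call to move; the robot and the scene stay as the last step left them, time stands still between calls to the robot, and variables do not carry over. Pictures are saved under pics/ and viewed, at most 14 in all, crops included, and the job is handed in when it is done.

Besides the shell and the picture viewer there is one more tool, called after ">>>" by a JSON object that holds its "op" and its "data". step_arm: Moves the arm, as the interface text tells. Its arguments: {"type":"object","properties":{"linear":{"type":"array"},"angular":{"type":"array"},"jaw":{"type":"array"},"force":{"type":"number"}},"required":["linear","angular","jaw"]}

```bash
mkdir -p pics
cat > h.py <<'E'
import numpy as np,cv2
from station import arm
from scipy.spatial.transform import Rotation as R
def cam(n):
    c=arm.camera(n); c['R']=cv2.Rodrigues(np.array(c['rvec'],float))[0]; c['t']=np.array(c['tvec'],float).ravel()
    c['f']=c['pixels'].shape[0]/2/np.tan(np.radians(c['fovy'])/2); return c
def cloud(c):
    z=c['range_z'].astype(float); v,u=np.mgrid[:z.shape[0],:z.shape[1]]
    p=np.stack([(u-c['cx'])/c['f']*z,(v-c['cy'])/c['f']*z,z],-1)
    w=(p-c['t'])@c['R']; w[z<=0]=np.nan; return w
def ray(c,u,v,h):
    d=np.array([(u-c['cx'])/c['f'],(v-c['cy'])/c['f'],1])@c['R']; o=-c['R'].T@c['t']
    return o+d*(h-o[2])/d[2]
E
python3 - <<'E'
from h import *
s=arm.sense(); print(s, arm.hold_point_z)
for n in ['top','side']:
    c=cam(n); cv2.imwrite(f'pics/{n}0.png',c['pixels']); np.savez(f'{n}0.npz',**c)
    print(n,c['fovy'],c['cx'],c['cy'],(-c['R'].T@c['t']).round(3),c['R'].round(3).tolist(),(c['range_z']>0).mean())
E
```

```text
{'time_s': 0.0, 'joints': array([ 9.64200751e-01,  2.59375991e-01,  1.53610997e+00,  2.33534598e-06,
        1.34801100e+00, -2.02771567e-01]), 'qd': array([-3.12103815e-04, -9.25553903e-05,  1.05392343e-03, -3.34214066e-04,
       -2.69660359e-04, -8.24668068e-04]), 'tau': array([ 1.42186873e-03, -4.46049464e+01, -2.90568817e+01, -2.59423859e-04,
        1.19441387e-02,  2.74408656e-07]), 'eef_pos': array([0.21576251, 0.50532043, 0.23044616]), 'tcp_rot': array([ 2.00543021e-01,  9.79684434e-01, -8.74800961e-04, -3.75937730e-04]), 'wrist_force': array([ 1.08343669, -0.30985365,  0.50512133]), 'torque': array([0.0224776 , 0.02087642, 0.00041231]), 'grip_force': 0.0, 'grip_width': 0.08499839939126927} 0.0187
top 50.20841537613314 275.4398969053102 206.68590509921142 [ 0.345 -0.013  1.452] [[-0.023, -1.0, -0.008], [-0.984, 0.024, -0.177], [0.178, 0.004, -0.984]] 0.9958333333333333
side 47.975536611854764 282.718386903818 211.43763843599834 [-1.000e-03 -1.009e+00  8.950e-01] [[0.865, -0.501, 0.003], [-0.266, -0.466, -0.844], [0.424, 0.729, -0.537]] 0.9959651360544217
```

View pics/top0.png

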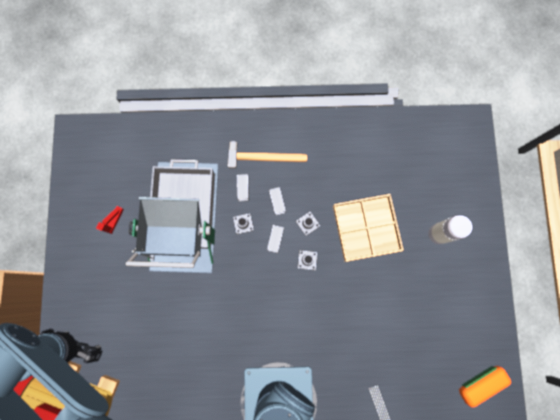

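View pics/side0.png

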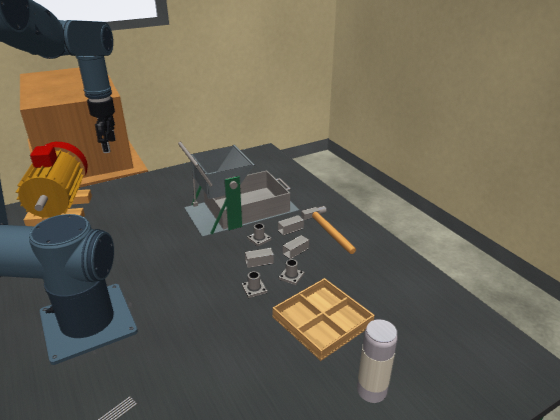

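The top view shows three offcuts at (242,187), (277,201) and (275,238), and three flanges at (243,223), (308,223) and (307,260). The tray is at (368,228), and the tipper is at left with its bin away from the robot. The side view agrees, with no fourth of either kind.

```bash
cat >> h.py <<'E'
def objs(c,W,box=(0.3,0.75,-0.2,0.2),zlo=0.006,zhi=0.07,amin=40):
    x,y,z=np.moveaxis(W,-1,0)
    m=((x>box[0])&(x<box[1])&(y>box[2])&(y<box[3])&(z>zlo)&(z<zhi)).astype(np.uint8)
    n,l,st,ce=cv2.connectedComponentsWithStats(m)
    out=[]
    for i in range(1,n):
        if st[i,4]<amin: continue
        p=W[l==i]; h=np.percentile(p[:,2],95)
        t=p[p[:,2]>h-0.008]
        r=cv2.minAreaRect((t[:,:2]*1000).astype(np.float32)); ra=cv2.minAreaRect((p[:,:2]*1000).astype(np.float32))
        out.append((ce[i].round(0).tolist(),st[i,4],'h',round(h,3),'top c/size/ang',np.round(r[0],0).tolist(),np.round(r[1],0).tolist(),round(r[2],1),'all',np.round(ra[0]).tolist(),np.round(ra[1]).tolist(),round(ra[2],1)))
    return out
E
python3 - <<'E'
from h import *
c=dict(np.load('top0.npz')); W=cloud(c)
for o in objs(c,W,(0.3,0.8,-0.12,0.16)): print(*o)
print('tray');
for o in objs(c,W,(0.3,0.8,-0.45,-0.12)): print(*o)
print('tip')
for o in objs(c,W,(0.2,0.85,0.16,0.5),0.004,0.4): print(*o)
# bar, uprights
for (u,v) in [(130,264),(165,264),(197,266),(137,229),(206,229),(170,160),(152,165),(214,170),(151,271),(211,272),(170,240),(60,200),(183,185)]: print(u,v,W[v,u].round(3))
E
```

```text
[263.0, 157.0] 695 h 0.03 top c/size/ang [770.0, 17.0] [258.0, 59.0] 89.9 all [765.0, 17.0] [258.0, 60.0] 87.6
[243.0, 186.0] 285 h 0.04 top c/size/ang [671.0, 99.0] [81.0, 35.0] 1.6 all [671.0, 98.0] [81.0, 36.0] 1.9
[277.0, 200.0] 280 h 0.04 top c/size/ang [623.0, -13.0] [80.0, 35.0] 13.3 all [628.0, -13.0] [91.0, 42.0] 9.8
[305.0, 223.0] 216 h 0.056 top c/size/ang [549.0, -108.0] [22.0, 32.0] 87.6 all [550.0, -109.0] [57.0, 58.0] 36.7
[243.0, 223.0] 288 h 0.056 top c/size/ang [553.0, 99.0] [30.0, 32.0] 26.0 all [552.0, 98.0] [62.0, 58.0] 10.5
[275.0, 238.0] 288 h 0.04 top c/size/ang [500.0, -4.0] [35.0, 80.0] 75.2 all [499.0, -6.0] [39.0, 81.0] 74.7
[305.0, 260.0] 236 h 0.056 top c/size/ang [430.0, -103.0] [28.0, 31.0] 87.0 all [432.0, -98.0] [45.0, 57.0] 87.2
tray
[368.0, 227.0] 2264 h 0.037 top c/size/ang [529.0, -300.0] [185.0, 186.0] 9.2 all [532.0, -304.0] [199.0, 199.0] 10.1
[314.0, 223.0] 76 h 0.053 top c/size/ang [547.0, -123.0] [4.0, 21.0] 87.8 all [552.0, -136.0] [30.0, 59.0] 88.3
[314.0, 259.0] 64 h 0.045 top c/size/ang [431.0, -120.0] [0.0, 9.0] 89.3 all [427.0, -127.0] [13.0, 55.0] 88.0
tip
[176.0, 217.0] 7392 h 0.218 top c/size/ang [505.0, 297.0] [180.0, 196.0] 86.7 all [589.0, 328.0] [298.0, 378.0] 86.7
[79.0, 346.0] 437 h 0.396 top c/size/ang [231.0, 476.0] [59.0, 15.0] 26.1 all [221.0, 472.0] [85.0, 28.0] 45.5
130 264 [0.415 0.379 0.263]
165 264 [0.413 0.287 0.261]
197 266 [0.419 0.249 0.005]
137 229 [0.515 0.381 0.209]
206 229 [0.514 0.192 0.181]
170 160 [ 0.776  0.344 -0.004]
152 165 [ 0.759  0.404 -0.002]
214 170 [0.735 0.195 0.004]
151 271 [0.406 0.396 0.004]
211 272 [0.398 0.204 0.004]
170 240 [0.49  0.305 0.135]
60 200 [0.645 0.704 0.004]
183 185 [0.686 0.297 0.007]
```

Run:
```python
import cv2
a=cv2.imread('pics/top0.png')[130:290,90:420]; cv2.imwrite('pics/c0.png',cv2.resize(a,None,fx=2.4,fy=2.4,interpolation=cv2.INTER_CUBIC))
```

```text
(no output)
```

View pics/c0.png

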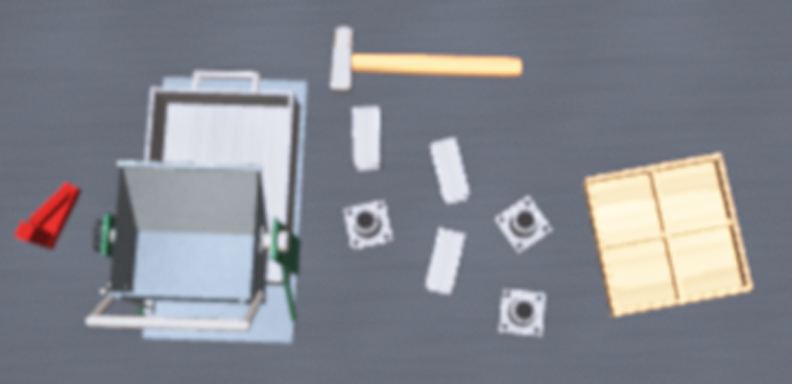

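```bash
cat >> h.py <<'E'
def flat(v,h):  # helper: rect of an image contour cast on plane h
    pass
def scene(c=None):
    c=c or cam('top'); W=cloud(c); res=[]
    for o in objs(c,W,(0.3,0.73,-0.17,0.16),0.007,0.08):
        (u,v),h=o[0],o[3]
        if h<0.047: print('offcut c',o[5],o[6],o[7]); continue
        W2=W.copy(); im=cv2.cvtColor(c['pixels'],cv2.COLOR_BGR2HSV)
        m=((im[...,2]>120)&(im[...,1]<60)).astype(np.uint8); q=np.zeros_like(m); cv2.circle(q,(int(u),int(v)),16,1,-1); m&=q
        k=max(cv2.findContours(m,0,1)[0],key=cv2.contourArea)[:,0]
        p=np.array([ray(c,a,b,0.010)[:2]*1000 for a,b in k],np.float32); r=cv2.minAreaRect(p)
        t=W[int(v)-12:int(v)+12,int(u)-12:int(u)+12].reshape(-1,3); t=t[t[:,2]>.046]
        print('flange plate',np.round(r[0],0),np.round(r[1],0),round(r[2],1),'neck',(t[:,:2].min(0)*500+t[:,:2].max(0)*500).round(0))
def plan(wps,cur=None):
    """wps: (x,y,z,yawdeg); prints tool-frame shifts per call; tool always straight down"""
    s=arm.sense(); p=np.array(s['eef_pos']) ; m=R.from_quat(s['tcp_rot']).as_matrix(); yaw=np.degrees(np.arctan2(m[1,0],m[0,0]))
    print('now',p.round(4),round(yaw,1),'tilt z',m[:,2].round(4),'t',round(s['time_s'],1))
    if cur: p,yaw=np.array(cur[:3]),cur[3]
    for w in wps:
        w=np.array(w,float)
        while True:
            a=np.radians(yaw); B=np.array([[np.cos(a),np.sin(a),0],[np.sin(a),-np.cos(a),0],[0,0,-1]])
            d=B.T@(w[:3]-p)/.12; k=max(1,int(np.ceil(np.abs(d).max()-1e-6))); l=np.round(d/k,3)
            dy=((w[3]-yaw+180)%360-180)/k; az=round(-dy/180,3)
            rows=max(np.linalg.norm(l)*.12/.0625,abs(dy)/10.7)
            print(l.tolist(),'az',az,'rows>=',round(rows,1)); p=p+B@l*.12; yaw-=az*180
            if k==1: break
        print('   ->',p.round(4),round(yaw,1))
E
python3 - <<'E'
from h import *
c=dict(np.load('top0.npz')); scene(c)
W=cloud(c); x,y,z=np.moveaxis(W,-1,0)
def rect(m,n):
    p=W[m]; r=cv2.minAreaRect((p[:,:2]*1000).astype(np.float32)); print(n,len(p),np.round(r[0]),np.round(r[1]),round(r[2],1),p.mean(0).round(3))
b=(y>.15)&(y<.42)&(x>.3)
rect(b&(z>.24)&(z<.3),'bar'); rect(b&(abs(z-.132)<.006)&(x<.55),'floor'); rect(b&(abs(z-.083)<.006)&(x>.5),'binrim');rect(b&(abs(z-.215)<.006),'rim')
E
```

```text
offcut c [671.0, 99.0] [81.0, 35.0] 1.6
offcut c [623.0, -13.0] [80.0, 35.0] 13.3
flange plate [ 549. -109.] [101. 102.] 43.4 neck [ 549. -111.]
flange plate [554.  99.] [102. 101.] 44.0 neck [554.  99.]
offcut c [500.0, -4.0] [35.0, 80.0] 75.2
flange plate [ 429. -104.] [ 99. 100.] 43.2 neck [ 430. -105.]
bar 325 [417. 303.] [180.  20.] 86.9 [0.414 0.302 0.259]
floor 1153 [492. 287.] [186.  98.] 87.0 [0.497 0.305 0.13 ]
binrim 175 [620. 286.] [198. 218.] 86.9 [0.674 0.268 0.08 ]
rim 366 [518. 297.] [179. 171.] 87.6 [0.543 0.295 0.213]
```

```bash
sed -i 's/im\[...,2\]>120/im[...,2]>170/' h.py
python3 - <<'E'
from h import *
c=dict(np.load('top0.npz')); scene(c)
plan([(.3,.2,.32,157),(.5,-.004,.12,165),(.5,-.004,.008,165),(.5,-.004,.12,165),(.5,.1,.24,165),(.49,.256,.24,87),(.49,.256,.165,87)])
E
```

```text
offcut c [671.0, 99.0] [81.0, 35.0] 1.6
offcut c [623.0, -13.0] [80.0, 35.0] 13.3
flange plate [ 549. -111.] [59. 58.] 32.5 neck [ 549. -111.]
flange plate [553. 100.] [59. 57.] 12.9 neck [554.  99.]
offcut c [500.0, -4.0] [35.0, 80.0] 75.2
flange plate [ 431. -105.] [58. 60.] 87.8 neck [ 430. -105.]
now [0.2158 0.5054 0.2306] 156.9 tilt z [-9.0e-04 -1.3e-03 -1.0e+00] t 0.1
[-0.548, -0.688, -0.248] az -0.0 rows>= 1.8
[-0.549, -0.688, -0.249] az -0.0 rows>= 1.8
[-0.548, -0.689, -0.248] az -0.001 rows>= 1.8
   -> [0.3  0.2  0.32] 157.0
[-0.733, -0.305, 0.555] az -0.015 rows>= 1.9
[-0.717, -0.339, 0.556] az -0.015 rows>= 1.9
[-0.701, -0.373, 0.555] az -0.014 rows>= 1.9
   -> [ 0.5   -0.004  0.12 ] 165.0
[0.0, 0.0, 0.934] az -0.0 rows>= 1.8
   -> [ 0.5   -0.004  0.008] 165.0
[0.0, 0.0, -0.934] az -0.0 rows>= 1.8
   -> [ 0.5   -0.004  0.12 ] 165.0
[0.225, 0.837, -1.0] az -0.0 rows>= 2.5
   -> [0.5  0.1  0.24] 165.0
[0.209, 0.617, 0.0] az 0.217 rows>= 3.6
[0.551, 0.348, 0.0] az 0.216 rows>= 3.6
   -> [0.49  0.256 0.24 ] 87.0
[-0.0, -0.0, 0.625] az 0.0 rows>= 1.2
   -> [0.49  0.256 0.165] 87.0
```

>>> {"op": "step_arm", "data": {"linear": [[-0.55,-0.69,-0.25],[-0.55,-0.69,-0.25],[-0.55,-0.69,-0.25]], "angular": [[0,0,0],[0,0,0],[0,0,0]], "jaw": [85,85,85], "force": 60}}

```text
time_s: 0.48
eef_pos: [0.245, 0.4018, 0.2622]
tcp_rot: [0.202, 0.979, 0.0, 0.001]
wrist_force: [1.0, 0.2, 0.1]
grip_width: 0.0853
grip_force: 0.0
```

>>> {"op": "step_arm", "data": {"linear": [[-0.55,-0.69,-0.25],[-0.55,-0.69,-0.25],[-0.55,-0.69,-0.25]], "angular": [[0,0,0],[0,0,0],[0,0,0]], "jaw": [85,85,85]}}

```text
time_s: 0.85
eef_pos: [0.2733, 0.3004, 0.292]
tcp_rot: [0.202, 0.979, 0.0, 0.001]
wrist_force: [-0.4, 0.1, 0.1]
grip_width: 0.085
grip_force: 0.0
```

>>> {"op": "step_arm", "data": {"linear": [[-0.55,-0.69,-0.25],[-0.55,-0.69,-0.25],[-0.55,-0.69,-0.25]], "angular": [[0,0,0],[0,0,0],[0,0,0]], "jaw": [85,85,85]}}

```text
time_s: 1.23
eef_pos: [0.3018, 0.1986, 0.3217]
tcp_rot: [0.203, 0.979, 0.0, 0.001]
wrist_force: [-0.0, 1.7, 0.0]
grip_width: 0.085
grip_force: 0.0
```

>>> {"op": "step_arm", "data": {"linear": [[-0.73,-0.3,0.55],[-0.73,-0.3,0.55],[-0.73,-0.3,0.55]], "angular": [[0,0,-0.015],[0,0,-0.015],[0,0,-0.015]], "jaw": [85,85,85]}}

```text
time_s: 1.6
eef_pos: [0.3669, 0.1319, 0.2522]
tcp_rot: [0.179, 0.984, -0.0, -0.003]
wrist_force: [-0.5, 0.4, -0.6]
grip_width: 0.0849
grip_force: 0.0
```

>>> {"op": "step_arm", "data": {"linear": [[-0.72,-0.34,0.55],[-0.72,-0.34,0.55],[-0.72,-0.34,0.55]], "angular": [[0,0,-0.015],[0,0,-0.015],[0,0,-0.015]], "jaw": [85,85,85]}}

```text
time_s: 1.98
eef_pos: [0.4338, 0.0641, 0.187]
tcp_rot: [0.155, 0.988, 0.0, -0.002]
wrist_force: [-0.6, -0.1, 0.3]
grip_width: 0.085
grip_force: 0.0
```

>>> {"op": "step_arm", "data": {"linear": [[-0.7,-0.37,0.4],[-0.7,-0.37,0.4],[-0.7,-0.37,0.4],[-0.7,-0.37,0.4]], "angular": [[0,0,-0.014],[0,0,-0.014],[0,0,-0.014],[0,0,-0.014]], "jaw": [85,85,85,85]}}

```text
time_s: 2.48
eef_pos: [0.4998, -0.0022, 0.1418]
tcp_rot: [0.132, 0.991, 0.0, -0.0]
wrist_force: [0.1, 0.2, 0.1]
grip_width: 0.0849
grip_force: 0.0
```

Run:
```python
from h import *
c=cam('wrist'); cv2.imwrite('pics/w1.png',c['pixels']); W=cloud(c)
print((-c['R'].T@c['t']).round(3),c['R'].round(2).tolist())
for o in objs(c,W,(.3,.75,-.2,.2),.012,.07,800): print(*o)
plan([(.5,-.004,.008,165)])
```

```text
[0.427 0.018 0.284] [[0.26, 0.97, 0.0], [0.92, -0.25, 0.3], [0.29, -0.08, -0.95]]
[530.0, 166.0] 3547 h 0.068 top c/size/ang [513.0, 197.0] [4.0, 50.0] 86.6 all [513.0, 197.0] [4.0, 50.0] 87.3
[137.0, 164.0] 2372 h 0.053 top c/size/ang [431.0, -101.0] [34.0, 33.0] 67.7 all [431.0, -100.0] [35.0, 35.0] 56.5
[280.0, 209.0] 3738 h 0.036 top c/size/ang [500.0, -0.0] [35.0, 80.0] 75.3 all [500.0, -0.0] [35.0, 80.0] 75.3
[411.0, 239.0] 2127 h 0.053 top c/size/ang [554.0, 103.0] [34.0, 33.0] 76.7 all [553.0, 103.0] [35.0, 35.0] 71.1
[535.0, 325.0] 2938 h 0.068 top c/size/ang [663.0, 198.0] [3.0, 77.0] 87.4 all [662.0, 198.0] [3.0, 80.0] 87.1
[305.0, 328.0] 2931 h 0.036 top c/size/ang [624.0, -9.0] [81.0, 36.0] 12.8 all [624.0, -9.0] [81.0, 36.0] 13.1
now [ 0.4997 -0.0023  0.1421] 164.9 tilt z [ 3.e-04  6.e-04 -1.e+00] t 2.5
[-0.003, -0.007, 0.559] az -0.0 rows>= 1.1
[-0.003, -0.006, 0.558] az -0.001 rows>= 1.1
   -> [ 0.5   -0.004  0.008] 165.1
```

View pics/w1.png

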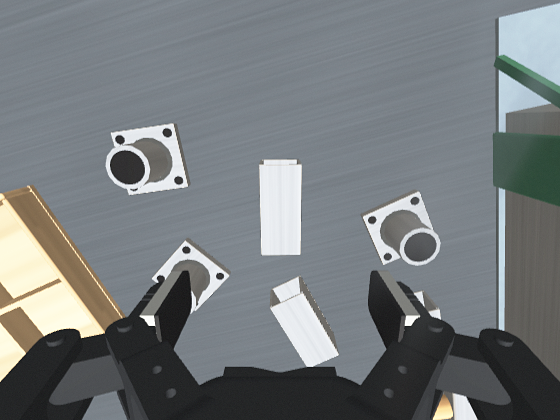

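>>> {"op": "step_arm", "data": {"linear": [[0,0.02,0.56],[0,0.02,1.0],[0,0.02,1.0],[0,0.02,1.0]], "angular": [[0,0,0],[0,0,0],[0,0,0],[0,0,0]], "jaw": [85,85,85,85]}}

```text
time_s: 3.02
eef_pos: [0.502, -0.0014, 0.0235]
tcp_rot: [0.132, 0.991, -0.0, 0.001]
wrist_force: [0.1, 0.2, 1.0]
grip_width: 0.0852
grip_force: 0.0
```

>>> {"op": "step_arm", "data": {"linear": [[0,0,0.12],[0,0,0.12],[0,0,0.12],[0,0,0.12],[0,0,0.12],[0,0,0.12],[0,0,0.12]], "angular": [[0,0,0],[0,0,0],[0,0,0],[0,0,0],[0,0,0],[0,0,0],[0,0,0]], "jaw": [85,20,20,20,20,20,20], "force": 60}}

```text
time_s: 3.9
eef_pos: [0.5014, -0.0021, 0.0076]
tcp_rot: [0.132, 0.991, -0.0, 0.001]
wrist_force: [0.3, 0.2, 6.6]
grip_width: 0.0342
grip_force: 60.9
```

>>> {"op": "step_arm", "data": {"linear": [[0,0,-0.5],[0,0,-1.0],[0,0,-1.0],[0,0,-1.0]], "angular": [[0,0,0],[0,0,0],[0,0,0],[0,0,0]], "jaw": [20,20,20,20]}}

```text
time_s: 4.4
eef_pos: [0.5, -0.0018, 0.1262]
tcp_rot: [0.132, 0.991, 0.0, -0.001]
wrist_force: [-0.4, 0.0, -1.9]
grip_width: 0.0344
grip_force: 60.7
```

Run:
```python
from h import *
plan([(.5,.1,.24,165),(.505,.262,.25,87),(.505,.262,.152,87)])
```

```text
now [ 0.5    -0.0018  0.1262] 164.8 tilt z [-1.2e-03  3.0e-04 -1.0e+00] t 4.4
[0.223, 0.818, -0.948] az -0.001 rows>= 2.4
   -> [0.4999 0.1    0.24  ] 165.0
[0.155, 0.657, -0.042] az 0.217 rows>= 3.6
[0.535, 0.413, -0.042] az 0.216 rows>= 3.6
   -> [0.5049 0.262  0.25  ] 87.0
[-0.0, 0.001, 0.817] az 0.0 rows>= 1.6
   -> [0.5051 0.262  0.152 ] 87.0
```

>>> {"op": "step_arm", "data": {"linear": [[0.22,0.82,-0.95],[0.22,0.82,-0.95],[0.22,0.82,-0.95]], "angular": [[0,0,0],[0,0,0],[0,0,0]], "jaw": [20,20,20]}}

```text
time_s: 4.78
eef_pos: [0.5009, 0.1018, 0.2411]
tcp_rot: [0.132, 0.991, 0.0, -0.0]
wrist_force: [-1.1, -0.5, -1.5]
grip_width: 0.034
grip_force: 61.0
```

>>> {"op": "step_arm", "data": {"linear": [[0.155,0.66,-0.04],[0.155,0.66,-0.04],[0.155,0.66,-0.04],[0.155,0.66,-0.04]], "angular": [[0,0,0.217],[0,0,0.217],[0,0,0.217],[0,0,0.217]], "jaw": [20,20,20,20]}}

```text
time_s: 5.28
eef_pos: [0.5026, 0.1817, 0.2426]
tcp_rot: [0.458, 0.889, -0.002, -0.002]
wrist_force: [-0.2, -0.1, -2.5]
grip_width: 0.0342
grip_force: 61.0
```

>>> {"op": "step_arm", "data": {"linear": [[0.535,0.41,-0.04],[0.535,0.41,-0.04],[0.535,0.41,-0.04],[0.535,0.41,-0.04],[0.535,0.41,-0.04]], "angular": [[0,0,0.216],[0,0,0.216],[0,0,0.216],[0,0,0.216],[0,0,0.216]], "jaw": [20,20,20,20,20]}}

```text
time_s: 5.9
eef_pos: [0.5054, 0.2619, 0.2477]
tcp_rot: [0.726, 0.688, -0.002, -0.001]
wrist_force: [-0.2, -0.7, -1.6]
grip_width: 0.0338
grip_force: 61.0
```

Run:
```python
from h import *
s=arm.sense(); print(s['grip_width'],s['grip_force'])
plan([(.505,.262,.152,87),(.505,.262,.25,87),(.55,.1,.25,50),(.624,-.009,.15,13)])
c=cam('wrist'); cv2.imwrite('pics/w2.png',c['pixels'])
```

```text
0.0337614269936954 60.97404956817627
now [0.5054 0.2619 0.2477] 86.9 tilt z [-0.0049 -0.0014 -1.    ] t 5.9
[0.001, -0.003, 0.797] az -0.0 rows>= 1.5
   -> [0.505  0.262  0.1521] 86.9
[-0.0, -0.0, -0.816] az -0.0 rows>= 1.6
   -> [0.505 0.262 0.25 ] 86.9
[-0.664, 0.223, -0.0] az 0.103 rows>= 1.7
[-0.559, 0.423, -0.0] az 0.102 rows>= 1.7
   -> [0.55   0.0999 0.25  ] 50.0
[-0.15, 0.528, 0.417] az 0.103 rows>= 1.7
[0.026, 0.548, 0.416] az 0.103 rows>= 1.7
   -> [ 0.624 -0.009  0.15 ] 12.9
```

View pics/w2.png

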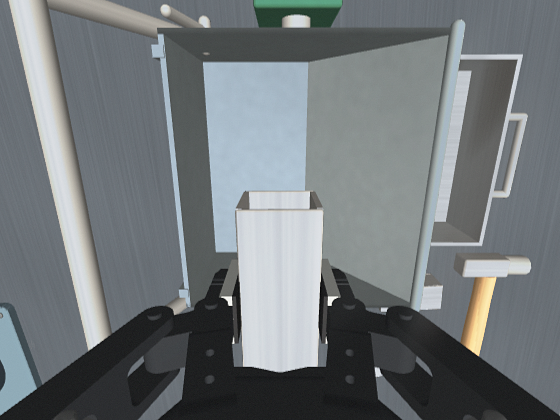

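>>> {"op": "step_arm", "data": {"linear": [[0.09,-0.08,0],[0.09,-0.08,0.4],[0.09,-0.08,0.8],[0.09,-0.08,0.82],[0.09,-0.08,0.82]], "angular": [[0,0,0],[0,0,0],[0,0,0],[0,0,0],[0,0,0]], "jaw": [20,20,20,20,20]}}

```text
time_s: 6.58
eef_pos: [0.4983, 0.2738, 0.1518]
tcp_rot: [0.726, 0.688, 0.001, 0.0]
wrist_force: [4.0, 0.5, -2.4]
grip_width: 0.0349
grip_force: 39.0
```

>>> {"op": "step_arm", "data": {"linear": [[0,0,0],[0,0,0],[0,0,0],[0,0,-0.5],[0,0,-0.82],[0,0,-0.82],[0,0,-0.82]], "angular": [[0,0,0],[0,0,0],[0,0,0],[0,0,0],[0,0,0],[0,0,0],[0,0,0]], "jaw": [45,45,45,45,45,60,85]}}

```text
time_s: 7.45
eef_pos: [0.4966, 0.2737, 0.2501]
tcp_rot: [0.726, 0.688, -0.0, -0.0]
wrist_force: [-0.1, -0.4, -0.4]
grip_width: 0.076
grip_force: 0.0
```

>>> {"op": "step_arm", "data": {"linear": [[-0.72,0.25,-0.05],[-0.72,0.25,-0.05],[-0.72,0.25,-0.05]], "angular": [[0,0,0.1],[0,0,0.1],[0,0,0.1]], "jaw": [85,85,85]}}

```text
time_s: 7.82
eef_pos: [0.5223, 0.1838, 0.2549]
tcp_rot: [0.826, 0.564, -0.001, -0.001]
wrist_force: [0.4, 1.2, -0.7]
grip_width: 0.0849
grip_force: 0.0
```

>>> {"op": "step_arm", "data": {"linear": [[-0.58,0.48,0],[-0.58,0.48,0],[-0.58,0.48,0]], "angular": [[0,0,0.1],[0,0,0.1],[0,0,0.1]], "jaw": [85,85,85]}}

```text
time_s: 8.2
eef_pos: [0.551, 0.0992, 0.2551]
tcp_rot: [0.903, 0.429, -0.001, -0.001]
wrist_force: [-0.3, 0.6, 0.0]
grip_width: 0.085
grip_force: 0.0
```

>>> {"op": "step_arm", "data": {"linear": [[-0.15,0.53,0.42],[-0.15,0.53,0.42],[-0.15,0.53,0.42],[-0.15,0.53,0.42]], "angular": [[0,0,0.2],[0,0,0.2],[0,0,0.2],[0,0,0.2]], "jaw": [85,85,85,85]}}

```text
time_s: 8.7
eef_pos: [0.5883, 0.0477, 0.2047]
tcp_rot: [0.992, 0.13, -0.001, -0.001]
wrist_force: [0.0, 0.7, 1.1]
grip_width: 0.0851
grip_force: 0.0
```

Run:
```python
from h import *
c=cam('wrist'); W=cloud(c)
for o in objs(c,W,(.3,.75,-.2,.18),.012,.06,400): print(*o)
c=cam('top'); scene(c); W=cloud(c); x,y,z=np.moveaxis(W,-1,0); m=(x>.45)&(x<.6)&(y>.22)&(y<.38)&(z>.15)&(z<.2); print(W[m].mean(0),m.sum())
plan([(.624,-.009,.008,13)])
```

```text
[230.0, 9.0] 432 h 0.027 top c/size/ang [745.0, 137.0] [10.0, 26.0] 1.6 all [745.0, 137.0] [10.0, 26.0] 1.6
[248.0, 99.0] 3359 h 0.036 top c/size/ang [671.0, 102.0] [80.0, 35.0] 0.9 all [671.0, 102.0] [80.0, 35.0] 0.9
[341.0, 176.0] 2851 h 0.036 top c/size/ang [623.0, -9.0] [80.0, 35.0] 13.3 all [623.0, -9.0] [80.0, 35.0] 13.1
[222.0, 214.0] 1188 h 0.053 top c/size/ang [554.0, 103.0] [33.0, 33.0] 44.8 all [555.0, 102.0] [34.0, 34.0] 16.6
[485.0, 254.0] 863 h 0.035 top c/size/ang [577.0, -195.0] [61.0, 10.0] 0.2 all [577.0, -195.0] [62.0, 10.0] 0.1
[404.0, 263.0] 1295 h 0.053 top c/size/ang [550.0, -106.0] [34.0, 33.0] 83.0 all [550.0, -106.0] [34.0, 34.0] 14.4
[364.0, 346.0] 1123 h 0.053 top c/size/ang [431.0, -99.0] [31.0, 34.0] 80.0 all [432.0, -99.0] [31.0, 35.0] 80.0
offcut c [614.0, -15.0] [62.0, 34.0] 12.0
flange plate [ 549. -111.] [59. 58.] 31.8 neck [ 549. -110.]
flange plate [553. 100.] [58. 57.] 11.3 neck [554.  99.]
flange plate [ 429. -104.] [58. 57.] 87.8 neck [ 430. -105.]
[0.54540468 0.30406554 0.17293573] 1414
now [0.5884 0.0477 0.2052] 15.1 tilt z [-0.0019  0.0011 -1.    ] t 8.8
[0.082, 0.267, 0.822] az 0.006 rows>= 1.7
[0.087, 0.265, 0.821] az 0.005 rows>= 1.7
   -> [ 0.6241 -0.009   0.0081] 13.1
```

>>> {"op": "step_arm", "data": {"linear": [[0.08,0.26,0.2],[0.16,0.53,0.6],[0.16,0.53,1.0],[0.16,0.53,1.0]], "angular": [[0,0,0.011],[0,0,0.011],[0,0,0.011],[0,0,0.011]], "jaw": [85,85,85,85]}}

```text
time_s: 9.3
eef_pos: [0.6203, -0.0092, 0.0817]
tcp_rot: [0.994, 0.114, -0.005, -0.002]
wrist_force: [-1.3, 0.5, 0.5]
grip_width: 0.0846
grip_force: 0.0
```

>>> {"op": "step_arm", "data": {"linear": [[0,0,0.4],[0,0,0.64],[0,0,0.64],[0,0,0.64],[0,0,0.64],[0,0,0.64],[0,0,0.64],[0,0,0.64]], "angular": [[0,0,0],[0,0,0],[0,0,0],[0,0,0],[0,0,0],[0,0,0],[0,0,0],[0,0,0]], "jaw": [85,85,85,20,20,20,20,20]}}

```text
time_s: 10.3
eef_pos: [0.6253, -0.0109, 0.0113]
tcp_rot: [0.994, 0.112, 0.002, 0.0]
wrist_force: [-0.4, 0.9, 6.8]
grip_width: 0.0338
grip_force: 62.2
```

>>> {"op": "step_arm", "data": {"linear": [[0,0,-0.5],[0,0,-1.0],[0,0,-1.0],[0,0,-1.0]], "angular": [[0,0,0],[0,0,0],[0,0,0],[0,0,0]], "jaw": [20,20,20,20]}}

```text
time_s: 10.8
eef_pos: [0.6235, -0.0108, 0.1291]
tcp_rot: [0.994, 0.112, -0.0, -0.0]
wrist_force: [-0.8, 0.4, -1.8]
grip_width: 0.0339
grip_force: 61.1
```

Run:
```python
from h import *
plan([(.58,.06,.21,30),(.53,.328,.26,87),(.53,.328,.175,87)])
```

```text
now [ 0.6235 -0.0108  0.1291] 12.9 tilt z [-5.e-04  1.e-04 -1.e+00] t 10.8
[-0.222, -0.656, -0.674] az -0.095 rows>= 1.9
   -> [0.58 0.06 0.21] 30.0
[0.251, -0.714, -0.139] az -0.106 rows>= 1.8
[0.471, -0.593, -0.139] az -0.105 rows>= 1.8
[0.638, -0.408, -0.139] az -0.106 rows>= 1.8
   -> [0.53   0.328  0.2601] 87.0
[0.0, 0.0, 0.709] az 0.0 rows>= 1.4
   -> [0.53  0.328 0.175] 87.0
```

>>> {"op": "step_arm", "data": {"linear": [[-0.22,-0.65,-0.9],[-0.22,-0.65,-0.9],[-0.22,-0.65,-0.9],[-0.22,-0.65,-0.9]], "angular": [[0,0,-0.095],[0,0,-0.095],[0,0,-0.095],[0,0,-0.095]], "jaw": [20,20,20,20]}}

```text
time_s: 11.3
eef_pos: [0.5803, 0.0595, 0.236]
tcp_rot: [0.966, 0.259, -0.001, -0.0]
wrist_force: [-0.6, -0.2, -1.8]
grip_width: 0.034
grip_force: 61.2
```

>>> {"op": "step_arm", "data": {"linear": [[0.25,-0.71,-0.14],[0.25,-0.71,-0.14],[0.25,-0.71,-0.14]], "angular": [[0,0,-0.106],[0,0,-0.106],[0,0,-0.106]], "jaw": [20,20,20]}}

```text
time_s: 11.68
eef_pos: [0.5636, 0.1489, 0.2514]
tcp_rot: [0.91, 0.416, -0.002, -0.001]
wrist_force: [-1.0, 0.0, -2.6]
grip_width: 0.0341
grip_force: 61.0
```

>>> {"op": "step_arm", "data": {"linear": [[0.47,-0.59,0],[0.47,-0.59,0],[0.47,-0.59,0]], "angular": [[0,0,-0.106],[0,0,-0.106],[0,0,-0.106]], "jaw": [20,20,20]}}

```text
time_s: 12.05
eef_pos: [0.5474, 0.2371, 0.2514]
tcp_rot: [0.829, 0.56, -0.002, -0.001]
wrist_force: [-0.7, -1.0, -2.3]
grip_width: 0.0338
grip_force: 61.0
```

>>> {"op": "step_arm", "data": {"linear": [[0.64,-0.41,0],[0.64,-0.41,0],[0.64,-0.41,0],[0.64,-0.41,0]], "angular": [[0,0,-0.106],[0,0,-0.106],[0,0,-0.106],[0,0,-0.106]], "jaw": [20,20,20,20]}}

```text
time_s: 12.55
eef_pos: [0.5315, 0.3246, 0.2528]
tcp_rot: [0.726, 0.688, -0.001, 0.0]
wrist_force: [0.3, -0.3, -1.5]
grip_width: 0.0337
grip_force: 61.0
```

Run:
```python
from h import *
s=arm.sense(); print(s['grip_width'],s['grip_force'])
plan([(.53,.328,.175,87),(.53,.328,.25,87),(.58,.19,.25,45),(.671,.102,.15,1)])
c=cam('wrist'); cv2.imwrite('pics/w3.png',c['pixels'])
```

```text
0.033725340970824344 61.022164821624756
now [0.5315 0.3246 0.2528] 86.9 tilt z [-0.0015 -0.002  -1.    ] t 12.6
[0.028, -0.014, 0.649] az -0.0 rows>= 1.2
   -> [0.53  0.328 0.175] 86.9
[-0.0, -0.0, -0.625] az -0.0 rows>= 1.2
   -> [0.53  0.328 0.25 ] 86.9
[-0.563, 0.239, -0.0] az 0.116 rows>= 2.0
[-0.441, 0.424, -0.0] az 0.117 rows>= 2.0
   -> [0.58 0.19 0.25] 45.0
[0.009, 0.527, 0.416] az 0.122 rows>= 2.1
[0.206, 0.486, 0.417] az 0.122 rows>= 2.1
   -> [0.6711 0.102  0.15  ] 1.1
```

View pics/w3.png

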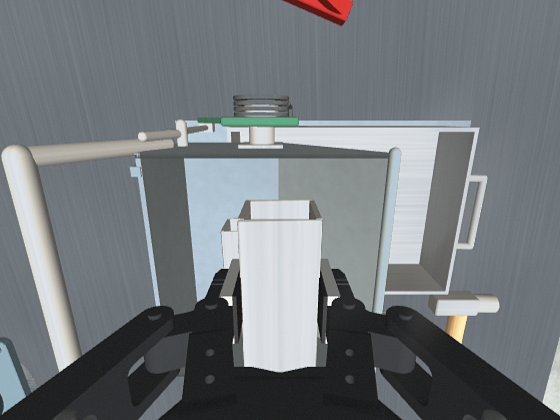

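>>> {"op": "step_arm", "data": {"linear": [[0,0,0.4],[0,0,0.66],[0,0,0.66],[0,0,0.66]], "angular": [[0,0,0],[0,0,0],[0,0,0],[0,0,0]], "jaw": [20,20,20,20]}}

```text
time_s: 13.1
eef_pos: [0.5314, 0.3253, 0.1749]
tcp_rot: [0.725, 0.689, -0.0, 0.0]
wrist_force: [-0.5, 0.3, -1.2]
grip_width: 0.0338
grip_force: 64.2
```

>>> {"op": "step_arm", "data": {"linear": [[0,0,0],[0,0,0],[0,0,0],[0,0,-0.5],[0,0,-0.66],[0,0,-0.66]], "angular": [[0,0,0],[0,0,0],[0,0,0],[0,0,0],[0,0,0],[0,0,0]], "jaw": [48,48,48,48,48,85]}}

```text
time_s: 13.85
eef_pos: [0.5316, 0.3272, 0.2563]
tcp_rot: [0.724, 0.69, 0.002, 0.001]
wrist_force: [0.7, 0.2, 0.3]
grip_width: 0.0651
grip_force: 0.0
```

>>> {"op": "step_arm", "data": {"linear": [[-0.56,0.24,0],[-0.56,0.24,0],[-0.56,0.24,0]], "angular": [[0,0,0.117],[0,0,0.117],[0,0,0.117]], "jaw": [85,85,85]}}

```text
time_s: 14.22
eef_pos: [0.5559, 0.2571, 0.2523]
tcp_rot: [0.838, 0.546, -0.001, -0.001]
wrist_force: [0.1, 0.1, -0.1]
grip_width: 0.0851
grip_force: 0.0
```

>>> {"op": "step_arm", "data": {"linear": [[-0.44,0.42,0],[-0.44,0.42,0],[-0.44,0.42,0]], "angular": [[0,0,0.117],[0,0,0.117],[0,0,0.117]], "jaw": [85,85,85]}}

```text
time_s: 14.6
eef_pos: [0.5807, 0.1895, 0.253]
tcp_rot: [0.923, 0.385, -0.001, -0.0]
wrist_force: [-0.2, 0.1, -0.6]
grip_width: 0.0848
grip_force: 0.0
```

>>> {"op": "step_arm", "data": {"linear": [[0.01,0.53,0.2],[0.01,0.53,0.2],[0.01,0.53,0.2],[0.01,0.53,0.2]], "angular": [[0,0,0.24],[0,0,0.24],[0,0,0.24],[0,0,0.24]], "jaw": [85,85,85,85]}}

```text
time_s: 15.1
eef_pos: [0.6263, 0.1472, 0.2292]
tcp_rot: [1.0, 0.02, -0.001, -0.0]
wrist_force: [-0.1, 0.7, 0.4]
grip_width: 0.0851
grip_force: 0.0
```

Run:
```python
from h import *
c=cam('wrist'); W=cloud(c)
for o in objs(c,W,(.3,.73,-.17,.18),.012,.06,400): print(*o)
plan([(.671,.102,.12,1),(.671,.102,.01,1)])
```

```text
[323.0, 150.0] 2549 h 0.036 top c/size/ang [671.0, 102.0] [80.0, 35.0] 0.8 all [671.0, 102.0] [80.0, 35.0] 0.8
[314.0, 252.0] 988 h 0.053 top c/size/ang [554.0, 104.0] [33.0, 32.0] 3.3 all [555.0, 104.0] [36.0, 34.0] 63.5
[488.0, 261.0] 1301 h 0.053 top c/size/ang [550.0, -106.0] [33.0, 33.0] 57.0 all [550.0, -106.0] [35.0, 35.0] 25.6
now [0.6262 0.1473 0.2294] 1.8 tilt z [-1.4e-03  6.0e-04 -1.0e+00] t 15.2
[0.361, 0.389, 0.911] az 0.004 rows>= 2.0
   -> [0.671 0.102 0.12 ] 1.1
[-0.0, 0.0, 0.917] az 0.0 rows>= 1.8
   -> [0.671 0.102 0.01 ] 1.1
```

>>> {"op": "step_arm", "data": {"linear": [[0.36,0.38,0.1],[0.36,0.38,0.5],[0.36,0.38,0.91],[0.36,0.38,0.91]], "angular": [[0,0,0.004],[0,0,0.004],[0,0,0.004],[0,0,0.004]], "jaw": [85,85,85,85]}}

```text
time_s: 15.65
eef_pos: [0.668, 0.1029, 0.1158]
tcp_rot: [1.0, 0.016, -0.005, -0.0]
wrist_force: [-0.1, 0.4, 0.0]
grip_width: 0.0856
grip_force: 0.0
```

>>> {"op": "step_arm", "data": {"linear": [[0,0,0.45],[0,0,0.92],[0,0,0.92],[0,0,0.92],[0,0,0.92],[0,0,0.92],[0,0,0.92],[0,0,0.92]], "angular": [[0,0,0],[0,0,0],[0,0,0],[0,0,0],[0,0,0],[0,0,0],[0,0,0],[0,0,0]], "jaw": [85,85,85,20,20,20,20,20]}}

```text
time_s: 16.65
eef_pos: [0.6738, 0.1016, 0.0136]
tcp_rot: [1.0, 0.012, 0.002, -0.0]
wrist_force: [-0.5, 0.3, 7.3]
grip_width: 0.0338
grip_force: 62.3
```

>>> {"op": "step_arm", "data": {"linear": [[0,0,-0.5],[0,0,-1.0],[0,0,-1.0],[0,0,-1.0]], "angular": [[0,0,0],[0,0,0],[0,0,0],[0,0,0]], "jaw": [20,20,20,20]}}

```text
time_s: 17.15
eef_pos: [0.6714, 0.1014, 0.1308]
tcp_rot: [1.0, 0.012, 0.0, 0.0]
wrist_force: [-0.1, -1.0, -2.9]
grip_width: 0.0339
grip_force: 61.1
```

Run:
```python
from h import *
plan([(.62,.11,.245,20),(.512,.302,.26,87)])
c=cam('top'); cv2.imwrite('pics/t4.png',cv2.resize(c['pixels'][130:290,90:420],None,fx=2.4,fy=2.4,interpolation=cv2.INTER_CUBIC)); scene(c)
```

```text
now [0.6714 0.1014 0.1308] 1.4 tilt z [ 1.e-04 -0.e+00 -1.e+00] t 17.1
[-0.426, -0.082, -0.952] az -0.103 rows>= 2.0
   -> [0.62  0.11  0.245] 19.9
[-0.15, -0.906, -0.063] az -0.186 rows>= 3.1
[0.373, -0.838, -0.062] az -0.187 rows>= 3.1
   -> [0.512  0.3019 0.26  ] 87.1
flange plate [ 549. -111.] [58. 58.] 32.3 neck [ 549. -111.]
flange plate [ 429. -104.] [58. 57.] 87.8 neck [ 430. -105.]
```

View pics/t4.png

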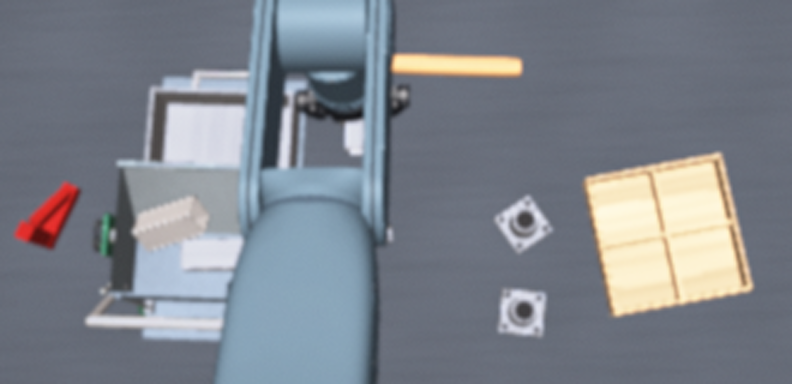

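>>> {"op": "step_arm", "data": {"linear": [[-0.42,-0.08,-0.95],[-0.42,-0.08,-0.95],[-0.42,-0.08,-0.95]], "angular": [[0,0,-0.1],[0,0,-0.1],[0,0,-0.1]], "jaw": [20,20,20]}}

```text
time_s: 17.58
eef_pos: [0.6218, 0.1104, 0.2486]
tcp_rot: [0.986, 0.169, 0.003, 0.0]
wrist_force: [1.1, -0.8, -2.3]
grip_width: 0.0337
grip_force: 61.2
```

>>> {"op": "step_arm", "data": {"linear": [[-0.15,-0.9,-0.1],[-0.15,-0.9,-0.1],[-0.15,-0.9,-0.1],[-0.15,-0.9,-0.1]], "angular": [[0,0,-0.19],[0,0,-0.19],[0,0,-0.19],[0,0,-0.19]], "jaw": [20,20,20,20]}}

```text
time_s: 18.08
eef_pos: [0.5673, 0.206, 0.2538]
tcp_rot: [0.892, 0.451, -0.002, -0.001]
wrist_force: [-0.2, -0.1, -1.2]
grip_width: 0.0338
grip_force: 61.2
```

>>> {"op": "step_arm", "data": {"linear": [[0.15,-0.68,-0.1],[0.15,-0.68,-0.1],[0.15,-0.68,-0.1],[0.15,-0.68,-0.1],[0.15,-0.68,-0.1]], "angular": [[0,0,-0.187],[0,0,-0.187],[0,0,-0.187],[0,0,-0.187],[0,0,-0.187]], "jaw": [20,20,20,20,20]}}

```text
time_s: 18.7
eef_pos: [0.5136, 0.2679, 0.2674]
tcp_rot: [0.726, 0.688, -0.001, -0.0]
wrist_force: [-0.5, 0.1, -1.6]
grip_width: 0.0336
grip_force: 61.2
```

Run:
```python
from h import *
s=arm.sense(); print(s['grip_width'],s['grip_force'])
plan([(.505,.266,.188,87)])
c=cam('wrist'); cv2.imwrite('pics/w5.png',c['pixels']); W=cloud(c)
for u,v in [(i,j) for j in (150,200,250,300) for i in (150,200,350,380)]: print(u,v,W[v,u].round(3))
```

```text
0.033594021546864514 61.198614835739136
now [0.5136 0.2679 0.2674] 86.9 tilt z [-1.7e-03 -6.0e-04 -1.0e+00] t 18.7
[-0.02, -0.071, 0.662] az -0.0 rows>= 1.3
   -> [0.505 0.266 0.188] 86.9
150 150 [ 0.347  0.315 -0.   ]
200 150 [0.45  0.323 0.142]
350 150 [0.571 0.32  0.176]
380 150 [0.587 0.321 0.195]
150 200 [0.336 0.248 0.001]
200 200 [0.447 0.282 0.154]
350 200 [0.571 0.282 0.177]
380 200 [0.587 0.286 0.198]
150 250 [0.322 0.174 0.001]
200 250 [0.446 0.242 0.168]
350 250 [0.57  0.241 0.181]
380 250 [0.588 0.249 0.201]
150 300 [ 0.306  0.091 -0.002]
200 300 [0.384 0.088 0.001]
350 300 [0.542 0.28  0.311]
380 300 [ 0.658  0.073 -0.   ]
```

View pics/w5.png

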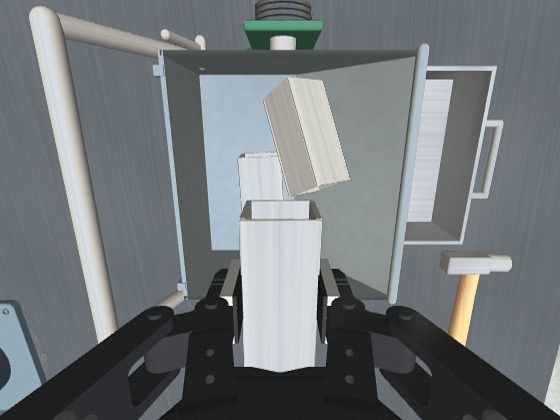

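>>> {"op": "step_arm", "data": {"linear": [[-0.02,-0.09,0.3],[-0.02,-0.09,0.66],[-0.02,-0.09,0.68],[-0.02,-0.09,0.68]], "angular": [[0,0,0],[0,0,0],[0,0,0],[0,0,0]], "jaw": [20,20,20,20]}}

```text
time_s: 19.25
eef_pos: [0.503, 0.2666, 0.1876]
tcp_rot: [0.724, 0.689, 0.0, 0.0]
wrist_force: [-0.9, -0.2, -0.0]
grip_width: 0.0338
grip_force: 61.6
```

>>> {"op": "step_arm", "data": {"linear": [[0,0,0],[0,0,0],[0,0,0],[0,0,-0.5],[0,0,-0.9],[0,0,-0.9],[0,0,-0.9]], "angular": [[0,0,0],[0,0,0],[0,0,0],[0,0,0],[0,0,0],[0,0,0],[0,0,0]], "jaw": [48,48,48,48,48,20,0]}}

```text
time_s: 20.12
eef_pos: [0.5023, 0.2667, 0.2947]
tcp_rot: [0.724, 0.69, -0.0, 0.0]
wrist_force: [-0.7, -0.8, -0.2]
grip_width: 0.0121
grip_force: 0.0
```

Run:
```python
from h import *
c=cam('wrist'); cv2.imwrite('pics/w6.png',c['pixels'])
W=cloud(c); x,y,z=np.moveaxis(W,-1,0)
m=(abs(z-.255)<.012)&(x<.46)&(x>.36)&(y>.15); p=W[m]; print(p.mean(0).round(3),len(p),np.polyfit(p[:,1],p[:,0],1).round(3),p[:,1].min(),p[:,1].max(),np.percentile(z[m],97))
plan([(.32,.29,.33,87),(.375,.31,.24,87)])
```

```text
[0.417 0.32  0.258] 7167 [0.056 0.399] 0.21562206888839744 0.39672581794238587 0.2611395950666535
now [0.5019 0.2666 0.2938] 87.2 tilt z [-1.8e-03 -6.0e-04 -1.0e+00] t 20.2
[0.061, -0.762, -0.151] az 0.001 rows>= 1.5
[0.059, -0.761, -0.151] az 0.0 rows>= 1.5
   -> [0.32 0.29 0.33] 87.1
[0.19, 0.449, 0.75] az 0.0 rows>= 1.7
   -> [0.375 0.31  0.24 ] 87.1
```

View pics/w6.png

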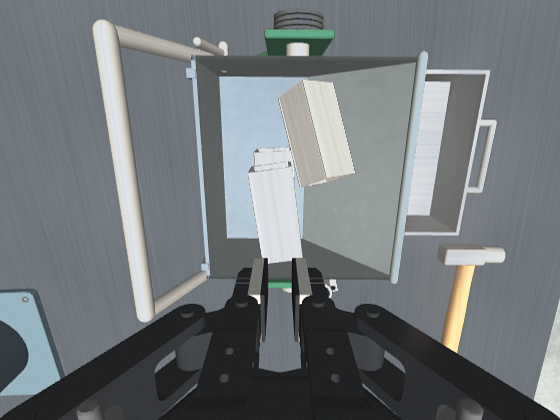

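Run:
```python
from h import *
plan([(.33,.29,.335,87),(.382,.308,.238,177)])
for th in np.arange(0,1.75,.12).tolist()+[1.7,1.75]:
    a=np.arctan2(85,-105)-th; bx,bz=135.1*np.cos(a),135.1*np.sin(a)
    print(round(th,2),'bar',round(bx),round(bz),'dx',round((bx-17+105+17)/120,2),'dz',round((bz-85)/120,2))
```

```text
now [0.5019 0.2666 0.2938] 87.2 tilt z [-1.8e-03 -6.0e-04 -1.0e+00] t 20.2
[0.063, -0.72, -0.172] az 0.001 rows>= 1.4
[0.061, -0.72, -0.171] az 0.0 rows>= 1.4
   -> [0.33  0.29  0.335] 87.1
[0.172, 0.425, 0.808] az -0.5 rows>= 8.4
   -> [0.382 0.308 0.238] 177.1
0.0 bar -105 85 dx -0.0 dz 0.0
0.12 bar -94 97 dx 0.09 dz 0.1
0.24 bar -82 108 dx 0.19 dz 0.19
0.36 bar -68 117 dx 0.31 dz 0.26
0.48 bar -54 124 dx 0.43 dz 0.32
0.6 bar -39 129 dx 0.55 dz 0.37
0.72 bar -23 133 dx 0.68 dz 0.4
0.84 bar -7 135 dx 0.82 dz 0.42
0.96 bar 9 135 dx 0.95 dz 0.41
1.08 bar 25 133 dx 1.09 dz 0.4
1.2 bar 41 129 dx 1.22 dz 0.36
1.32 bar 56 123 dx 1.34 dz 0.32
1.44 bar 71 115 dx 1.46 dz 0.25
1.56 bar 84 106 dx 1.57 dz 0.17
1.68 bar 96 95 dx 1.67 dz 0.08
1.7 bar 98 93 dx 1.69 dz 0.07
1.75 bar 102 88 dx 1.73 dz 0.03
```

>>> {"op": "step_arm", "data": {"linear": [[0.06,-0.1,-0.4],[0.06,-0.4,-0.4],[0.06,-0.76,-0.4],[0.06,-0.76,-0.4]], "angular": [[0,0,0],[0,0,0],[0,0,0],[0,0,0]], "jaw": [0,0,0,0]}}

```text
time_s: 20.68
eef_pos: [0.4088, 0.2784, 0.3421]
tcp_rot: [0.723, 0.691, -0.001, -0.001]
wrist_force: [-0.0, -0.4, 0.3]
grip_width: -0.0001
grip_force: 0.0
```

>>> {"op": "step_arm", "data": {"linear": [[0.1,-0.8,0],[0.1,-0.8,0],[0.1,-0.8,0],[0.1,-0.8,0],[0.1,-0.8,0],[0.1,-0.8,0],[0.1,-0.8,0],[0.1,-0.8,0],[0.1,-0.8,0],[0.1,-0.8,0]], "angular": [[0,0,-0.5],[0,0,-0.5],[0,0,-0.5],[0,0,-0.5],[0,0,-0.5],[0,0,-0.5],[0,0,-0.5],[0,0,-0.5],[0,0,-0.5],[0,0,-0.5]], "jaw": [0,0,0,0,0,0,0,0,0,0]}}

```text
time_s: 21.92
eef_pos: [0.3169, 0.2948, 0.3418]
tcp_rot: [0.025, 1.0, -0.001, -0.001]
wrist_force: [0.0, -0.8, -0.9]
grip_width: 0.0002
grip_force: 0.0
```

Run:
```python
from h import *
plan([(.381,.308,.238,177)])
```

```text
now [0.3169 0.2948 0.3418] 177.2 tilt z [-0.0017 -0.0011 -1.    ] t 21.9
[-0.528, 0.136, 0.865] az 0.001 rows>= 2.0
   -> [0.381 0.308 0.238] 177.0
```

>>> {"op": "step_arm", "data": {"linear": [[-0.1,0.136,0.5],[-0.3,0.136,0.865],[-0.53,0.136,0.865],[-0.53,0.136,0.865],[-0.53,0.136,0.865]], "angular": [[0,0,0],[0,0,0],[0,0,0],[0,0,0],[0,0,0]], "jaw": [0,0,0,0,0]}}

```text
time_s: 22.55
eef_pos: [0.3804, 0.3081, 0.2389]
tcp_rot: [0.025, 1.0, -0.0, -0.0]
wrist_force: [-0.4, 0.8, -0.4]
grip_width: -0.0001
grip_force: 0.0
```

>>> {"op": "step_arm", "data": {"linear": [[-0.1,0,0],[-0.19,0,-0.06],[-0.26,0,-0.12],[-0.34,0,-0.19],[-0.46,0,-0.26],[-0.58,0,-0.32],[-0.7,0,-0.37],[-0.83,0,-0.4],[-0.97,0,-0.42]], "angular": [[0,0,0],[0,0,0],[0,0,0],[0,0,0],[0,0,0],[0,0,0],[0,0,0],[0,0,0],[0,0,0]], "jaw": [0,0,0,0,0,0,0,0,0]}}

```text
time_s: 23.68
eef_pos: [0.4956, 0.303, 0.2913]
tcp_rot: [0.023, 1.0, 0.0, -0.001]
wrist_force: [-7.7, 0.7, 3.8]
grip_width: -0.0002
grip_force: 3.9
```

>>> {"op": "step_arm", "data": {"linear": [[-0.13,0,0],[-0.27,0,0.02],[-0.4,0,0.06],[-0.52,0,0.1],[-0.64,0,0.17],[-0.75,0,0.25],[-0.84,0,0.32],[-0.84,0,0.32],[-0.84,0,0.32],[-0.84,0,0.32],[-0.84,0,0.32]], "angular": [[0,0,0],[0,0,0],[0,0,0],[0,0,0],[0,0,0],[0,0,0],[0,0,0],[0,0,0],[0,0,0],[0,0,0],[0,0,0]], "jaw": [0,0,0,0,0,0,0,0,0,0,0]}}

```text
time_s: 25.05
eef_pos: [0.5962, 0.2976, 0.2515]
tcp_rot: [0.024, 1.0, -0.0, -0.001]
wrist_force: [-6.5, -1.2, 1.3]
grip_width: 0.0001
grip_force: 3.0
```

Run:
```python
from h import *
c=cam('side'); cv2.imwrite('pics/s7.png',cv2.resize(c['pixels'][80:300,120:400],None,fx=2.5,fy=2.5)); print(arm.sense()['eef_pos'],arm.sense()['wrist_force'])
```

```text
[0.59617557 0.29763551 0.25146898] [-5.45990132 -1.21609677  1.14304984]
```

View pics/s7.png

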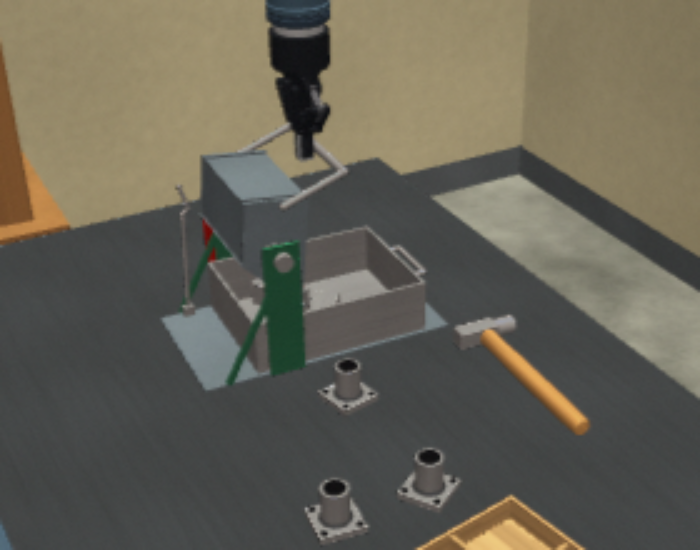

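>>> {"op": "step_arm", "data": {"linear": [[-0.04,0,0.03],[-0.07,0,0.05],[-0.07,0,0.05],[-0.07,0,0.05],[-0.07,0,0.05],[-0.07,0,0.05],[-0.07,0,0.05],[-0.07,0,0.05]], "angular": [[0,0,0],[0,0,0],[0,0,0],[0,0,0],[0,0,0],[0,0,0],[0,0,0],[0,0,0]], "jaw": [0,0,0,0,0,0,0,0]}}

```text
time_s: 26.1
eef_pos: [0.6028, 0.2972, 0.2449]
tcp_rot: [0.024, 1.0, -0.001, -0.003]
wrist_force: [-11.3, -1.0, 1.0]
grip_width: -0.0002
grip_force: 5.4
```

>>> {"op": "step_arm", "data": {"linear": [[0.15,0,-0.22],[0.45,0,-0.45],[0.95,0,-0.45]], "angular": [[0,0,0],[0,0,0],[0,0,0]], "jaw": [0,0,0]}}

```text
time_s: 26.48
eef_pos: [0.4938, 0.3031, 0.3019]
tcp_rot: [0.025, 1.0, 0.001, 0.003]
wrist_force: [-0.4, 0.7, -0.8]
grip_width: 0.0002
grip_force: 0.0
```

>>> {"op": "step_arm", "data": {"linear": [[0.5,0,0],[1.0,0,0],[1.0,0,0]], "angular": [[0,0,0],[0,0,0],[0,0,0]], "jaw": [0,0,0]}}

```text
time_s: 26.85
eef_pos: [0.3689, 0.3089, 0.3005]
tcp_rot: [0.022, 1.0, 0.001, 0.001]
wrist_force: [0.7, -0.5, -0.1]
grip_width: -0.0003
grip_force: 0.0
```

>>> {"op": "step_arm", "data": {"linear": [[0.4,0,-0.4],[0.4,0,-0.8],[0.4,-0.5,-0.8],[0.4,-1,-0.8],[0.4,-1,-0.8],[0.4,-1,-0.8],[0.4,-1,-0.8],[0.4,-1,-0.8]], "angular": [[0,0,0],[0,0,0],[0,0,0],[0,0,0],[0,0,0],[0,0,0],[0,0,0],[0,0,0]], "jaw": [0,0,0,0,85,85,85,85]}}

```text
time_s: 27.85
eef_pos: [0.3187, 0.1919, 0.395]
tcp_rot: [0.023, 1.0, -0.0, -0.0]
wrist_force: [-0.3, 0.2, -0.0]
grip_width: 0.0725
grip_force: 0.0
```

Run:
```python
from h import *
c=cam('top'); scene(c)
a=c['pixels'][140:285,95:320]; c2=cam('side'); b=c2['pixels'][130:275,150:375]
cv2.imwrite('pics/x8.png',cv2.resize(np.hstack([a,b]),None,fx=1.75,fy=1.75,interpolation=cv2.INTER_CUBIC))
W=cloud(c); x,y,z=np.moveaxis(W,-1,0); b=(y>.15)&(y<.42)&(x>.3)&(z>.24)&(z<.3); print(W[b].mean(0).round(3))
plan([(.431,-.1,.16,178)])
```

```text
flange plate [553. 100.] [59. 57.] 12.9 neck [554.  99.]
flange plate [ 549. -111.] [60. 58.] 32.5 neck [ 548. -111.]
flange plate [ 431. -105.] [60. 60.] 83.0 neck [ 430. -105.]
[0.414 0.302 0.259]
now [0.3186 0.1918 0.3949] 177.4 tilt z [-5.e-04 -0.e+00 -1.e+00] t 27.9
[-0.349, -0.795, 0.653] az -0.001 rows>= 2.1
[-0.347, -0.796, 0.652] az -0.001 rows>= 2.1
[-0.345, -0.798, 0.653] az -0.002 rows>= 2.1
   -> [ 0.4311 -0.1     0.16  ] 178.1
```

View pics/x8.png

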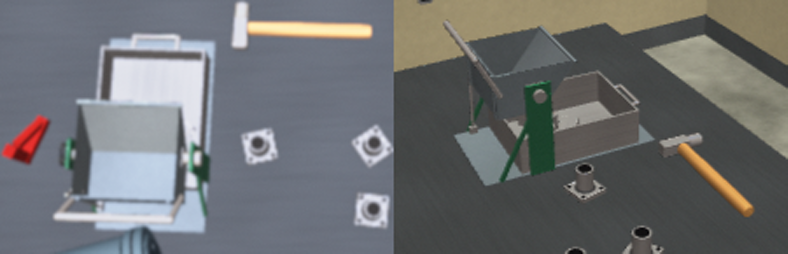

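>>> {"op": "step_arm", "data": {"linear": [[-0.35,-0.8,0.65],[-0.35,-0.8,0.65],[-0.35,-0.8,0.65]], "angular": [[0,0,0],[0,0,0],[0,0,0]], "jaw": [85,85,85]}}

```text
time_s: 28.32
eef_pos: [0.3554, 0.0912, 0.3145]
tcp_rot: [0.026, 1.0, -0.0, -0.003]
wrist_force: [-0.6, 0.9, 0.0]
grip_width: 0.085
grip_force: 0.0
```

>>> {"op": "step_arm", "data": {"linear": [[-0.35,-0.8,0.65],[-0.35,-0.8,0.65],[-0.35,-0.8,0.65]], "angular": [[0,0,0],[0,0,0],[0,0,0]], "jaw": [85,85,85]}}

```text
time_s: 28.7
eef_pos: [0.3932, -0.006, 0.2373]
tcp_rot: [0.025, 1.0, 0.0, -0.002]
wrist_force: [-1.3, 1.2, 0.1]
grip_width: 0.0851
grip_force: 0.0
```

>>> {"op": "step_arm", "data": {"linear": [[-0.34,-0.8,0.5],[-0.34,-0.8,0.5],[-0.34,-0.8,0.5],[-0.34,-0.8,0.5]], "angular": [[0,0,0],[0,0,0],[0,0,0],[0,0,0]], "jaw": [85,85,85,85]}}

```text
time_s: 29.2
eef_pos: [0.4299, -0.1014, 0.1799]
tcp_rot: [0.024, 1.0, 0.0, 0.0]
wrist_force: [0.6, -0.5, -0.4]
grip_width: 0.0853
grip_force: 0.0
```

```bash
cat >> h.py <<'E'
def wplates(c):
    W=cloud(c)
    for o in objs(c,W,(.3,.73,-.17,.18),.04,.06,300): print('neck',o[0],o[5],o[6])
    x,y,z=np.moveaxis(W,-1,0); m=((abs(z-.010)<.005)&(x>.3)&(x<.73)&(y<.18)&(y>-.2)).astype(np.uint8)
    n,l,st,ce=cv2.connectedComponentsWithStats(m)
    for i in range(1,n):
        if st[i,4]<600: continue
        r=cv2.minAreaRect((W[l==i][:,:2]*1000).astype(np.float32)); print('plate',np.round(r[0]),np.round(r[1]),round(r[2],1))
    m=((abs(z-.035)<.006)&(y<-.15)&(y>-.5)&(x>.35)); p=W[m]
    if len(p)>2000: r=cv2.minAreaRect((p[:,:2]*1000).astype(np.float32)); print('tray',np.round(r[0]),np.round(r[1]),round(r[2],1))
E
python3 - <<'E'
from h import *
wplates(cam('wrist')); plan([(.431,-.1,.12,178),(.431,-.1,.026,178)])
E
```

```text
neck [279.0, 205.0] [431.0, -101.0] [32.0, 33.0]
neck [481.0, 309.0] [554.0, 103.0] [34.0, 33.0]
neck [279.0, 314.0] [550.0, -107.0] [34.0, 33.0]
plate [ 432. -101.] [56. 56.] 82.7
plate [ 550. -107.] [57. 56.] 32.5
plate [554. 103.] [58. 57.] 12.0
tray [ 530. -297.] [186. 186.] 9.2
now [ 0.4299 -0.1013  0.1802] 177.3 tilt z [ 0.0013  0.     -1.    ] t 29.2
[-0.008, 0.011, 0.502] az -0.004 rows>= 1.0
   -> [ 0.431 -0.1    0.12 ] 178.1
[-0.0, 0.0, 0.783] az 0.0 rows>= 1.5
   -> [ 0.431 -0.1    0.026] 178.1
```

>>> {"op": "step_arm", "data": {"linear": [[-0.01,0,0.4],[-0.01,0,0.8],[-0.01,0,0.8]], "angular": [[0,0,0.025],[0,0,0.025],[0,0,0.025]], "jaw": [85,85,85]}}

```text
time_s: 29.62
eef_pos: [0.4286, -0.1002, 0.0818]
tcp_rot: [0.062, 0.998, 0.001, -0.003]
wrist_force: [0.9, 0.4, 0.1]
grip_width: 0.0848
grip_force: 0.0
```

>>> {"op": "step_arm", "data": {"linear": [[0,0,0.3],[0,0,0.48],[0,0,0.48],[0,0,0.48],[0,0,0.48],[0,0,0.48],[0,0,0.48],[0,0,0.48]], "angular": [[0,0,0],[0,0,0],[0,0,0],[0,0,0],[0,0,0],[0,0,0],[0,0,0],[0,0,0]], "jaw": [85,85,85,20,20,20,20,20], "force": 70}}

```text
time_s: 30.62
eef_pos: [0.4314, -0.1029, 0.0268]
tcp_rot: [0.063, 0.998, -0.0, 0.001]
wrist_force: [-2.3, 1.8, 11.0]
grip_width: 0.0319
grip_force: 68.5
```

>>> {"op": "step_arm", "data": {"linear": [[0,0,-0.4],[0,0,-0.6],[0,0,-0.6],[0,0,-0.6]], "angular": [[0,0,0],[0,0,0],[0,0,0],[0,0,0]], "jaw": [20,20,20,20]}}

```text
time_s: 31.12
eef_pos: [0.4298, -0.1023, 0.0965]
tcp_rot: [0.063, 0.998, 0.0, -0.001]
wrist_force: [-0.7, -0.2, -3.0]
grip_width: 0.0319
grip_force: 70.7
```

Run:
```python
from h import *
plan([(.478,-.260,.10,189.2),(.478,-.26,.033,189.2)])
```

```text
now [ 0.4298 -0.1023  0.0965] 172.7 tilt z [-1.6e-03  9.0e-04 -1.0e+00] t 31.1
[-0.282, -0.627, -0.014] az -0.046 rows>= 1.3
[-0.19, -0.66, -0.015] az -0.045 rows>= 1.3
   -> [ 0.478 -0.26   0.1  ] 189.1
[0.0, -0.0, 0.558] az -0.0 rows>= 1.1
   -> [ 0.478 -0.26   0.033] 189.1
```

>>> {"op": "step_arm", "data": {"linear": [[-0.28,-0.63,-0.01],[-0.28,-0.63,-0.01],[-0.28,-0.63,-0.01]], "angular": [[0,0,-0.046],[0,0,-0.046],[0,0,-0.046]], "jaw": [20,20,20]}}

```text
time_s: 31.5
eef_pos: [0.454, -0.1828, 0.0972]
tcp_rot: [-0.007, 1.0, 0.001, -0.001]
wrist_force: [-0.3, 0.4, -4.0]
grip_width: 0.032
grip_force: 71.3
```

>>> {"op": "step_arm", "data": {"linear": [[-0.19,-0.66,-0.01],[-0.19,-0.66,-0.01],[-0.19,-0.66,-0.01],[-0.19,-0.66,-0.01]], "angular": [[0,0,-0.045],[0,0,-0.045],[0,0,-0.045],[0,0,-0.045]], "jaw": [20,20,20,20]}}

```text
time_s: 32.0
eef_pos: [0.4775, -0.2585, 0.099]
tcp_rot: [-0.079, 0.997, 0.001, -0.001]
wrist_force: [0.4, 0.1, -2.9]
grip_width: 0.0319
grip_force: 71.5
```

Run:
```python
from h import *
s=arm.sense(); print(s['grip_width'],s['grip_force'])
plan([(.478,-.26,.033,189.2),(.478,-.26,.11,189.2),(.550,-.107,.11,122.5)])
```

```text
0.031935308381738366 71.54890179634094
now [ 0.4775 -0.2585  0.099 ] -170.9 tilt z [-0.0025  0.0027 -1.    ] t 32.0
[-0.002, -0.013, 0.55] az -0.0 rows>= 1.1
   -> [ 0.478 -0.26   0.033] -170.9
[-0.0, 0.0, -0.642] az -0.0 rows>= 1.2
   -> [ 0.478 -0.26   0.11 ] -170.9
[-0.397, 0.582, -0.0] az 0.185 rows>= 3.1
[-0.013, 0.705, -0.0] az 0.185 rows>= 3.1
   -> [ 0.55  -0.107  0.11 ] -237.5
```

>>> {"op": "step_arm", "data": {"linear": [[0,-0.01,0.3],[0,-0.01,0.5],[0,-0.01,0.55],[0,-0.01,0.55],[0,-0.01,0.55]], "angular": [[0,0,0],[0,0,0],[0,0,0],[0,0,0],[0,0,0]], "jaw": [20,20,20,20,20]}}

```text
time_s: 32.62
eef_pos: [0.4796, -0.2621, 0.0351]
tcp_rot: [-0.08, 0.997, -0.001, 0.001]
wrist_force: [0.5, -0.4, -3.1]
grip_width: 0.0317
grip_force: 71.5
```

>>> {"op": "step_arm", "data": {"linear": [[0,0,0],[0,0,0],[0,0,0],[0,0,-0.2],[0,0,-0.6],[0,0,-0.8],[0,0,-0.8]], "angular": [[0,0,0],[0,0,0],[0,0,0],[0,0,0],[0,0,0],[0,0,0],[0,0,0]], "jaw": [45,45,45,45,45,85,85]}}

```text
time_s: 33.5
eef_pos: [0.4801, -0.263, 0.1322]
tcp_rot: [-0.08, 0.997, -0.002, 0.002]
wrist_force: [0.6, -0.2, -0.6]
grip_width: 0.079
grip_force: 0.0
```

>>> {"op": "step_arm", "data": {"linear": [[-0.4,0.58,0],[-0.4,0.58,0],[-0.4,0.58,0],[-0.4,0.58,0]], "angular": [[0,0,0.185],[0,0,0.185],[0,0,0.185],[0,0,0.185]], "jaw": [85,85,85,85]}}

```text
time_s: 34.0
eef_pos: [0.5147, -0.1848, 0.1286]
tcp_rot: [0.209, 0.978, 0.0, -0.001]
wrist_force: [-0.1, -0.2, 0.1]
grip_width: 0.0851
grip_force: 0.0
```

>>> {"op": "step_arm", "data": {"linear": [[-0.01,0.6,-0.3],[-0.01,0.6,-0.3],[-0.01,0.6,-0.3],[-0.01,0.6,-0.3],[-0.01,0.6,-0.3]], "angular": [[0,0,0.185],[0,0,0.185],[0,0,0.185],[0,0,0.185],[0,0,0.185]], "jaw": [85,85,85,85,85]}}

```text
time_s: 34.62
eef_pos: [0.5453, -0.1208, 0.1652]
tcp_rot: [0.479, 0.878, -0.0, -0.001]
wrist_force: [0.7, -0.2, -0.3]
grip_width: 0.0851
grip_force: 0.0
```

Run:
```python
from h import *
c=cam('wrist'); cv2.imwrite('pics/w9.png',c['pixels']); wplates(c); W=cloud(c)
for o in objs(c,W,(.4,.65,-.4,-.2),.045,.07,100): print('in tray neck',*o[:6])
c=cam('top'); scene(c); W=cloud(c)
for o in objs(c,W,(.4,.65,-.4,-.2),.05,.07,10): print('in tray neck',*o[:6])
plan([(.55,-.107,.026,122.5)])
```

```text
neck [290.0, 199.0] [549.0, -107.0] [33.0, 33.0]
plate [562.  80.] [61. 24.] 32.0
plate [ 550. -107.] [56. 56.] 32.4
tray [ 526. -273.] [185. 138.] 9.1
in tray neck [134.0, 292.0] 739 h 0.058 top c/size/ang [473.0, -261.0]
flange plate [553. 100.] [58. 58.] 11.3 neck [554.  99.]
flange plate [ 546. -107.] [62. 49.] 43.2 neck [523. -86.]
in tray neck [359.0, 242.0] 96 h 0.064 top c/size/ang [478.0, -265.0]
now [ 0.5454 -0.1208  0.1654] 122.7 tilt z [-8.e-04  3.e-04 -1.e+00] t 34.7
[0.038, 0.047, 0.581] az 0.0 rows>= 1.1
[0.038, 0.047, 0.581] az 0.001 rows>= 1.1
   -> [ 0.55  -0.107  0.026] 122.5
```

View pics/w9.png

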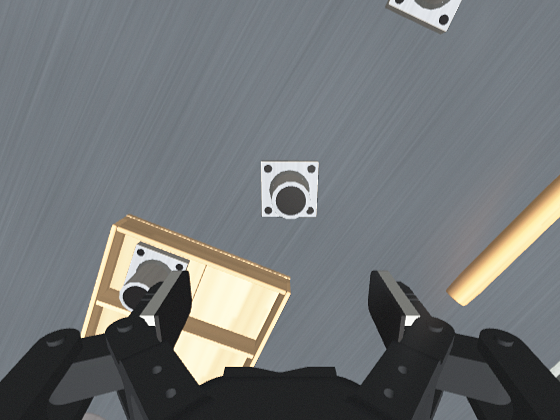

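>>> {"op": "step_arm", "data": {"linear": [[0.08,0.09,0.3],[0.08,0.09,0.6],[0.08,0.09,0.6]], "angular": [[0,0,0],[0,0,0],[0,0,0]], "jaw": [85,85,85]}}

```text
time_s: 35.1
eef_pos: [0.5474, -0.1057, 0.0912]
tcp_rot: [0.48, 0.877, -0.0, -0.003]
wrist_force: [-0.3, 0.5, -0.2]
grip_width: 0.0855
grip_force: 0.0
```

>>> {"op": "step_arm", "data": {"linear": [[0,0,0.4],[0,0,0.56],[0,0,0.56],[0,0,0.56],[0,0,0.56],[0,0,0.56],[0,0,0.56],[0,0,0.56]], "angular": [[0,0,0],[0,0,0],[0,0,0],[0,0,0],[0,0,0],[0,0,0],[0,0,0],[0,0,0]], "jaw": [85,85,85,20,20,20,20,20]}}

```text
time_s: 36.1
eef_pos: [0.5504, -0.107, 0.0282]
tcp_rot: [0.481, 0.877, -0.0, 0.001]
wrist_force: [-2.0, -1.1, 6.5]
grip_width: 0.0321
grip_force: 69.1
```

>>> {"op": "step_arm", "data": {"linear": [[0,0,-0.4],[0,0,-0.65],[0,0,-0.65],[0,0,-0.65]], "angular": [[0,0,0],[0,0,0],[0,0,0],[0,0,0]], "jaw": [20,20,20,20]}}

```text
time_s: 36.6
eef_pos: [0.5487, -0.106, 0.1033]
tcp_rot: [0.481, 0.877, -0.0, -0.001]
wrist_force: [-0.6, 0.2, -3.7]
grip_width: 0.0321
grip_force: 70.4
```

Run:
```python
from h import *
plan([(.567,-.245,.105,99.2),(.567,-.245,.033,99.2)])
```

```text
now [ 0.5487 -0.106   0.1033] 122.5 tilt z [-2.2e-03  9.0e-04 -1.0e+00] t 36.6
[-0.529, -0.247, -0.007] az 0.065 rows>= 1.1
[-0.569, -0.135, -0.007] az 0.065 rows>= 1.1
   -> [ 0.567 -0.245  0.105] 99.1
[0.0, 0.0, 0.6] az -0.0 rows>= 1.2
   -> [ 0.567 -0.245  0.033] 99.1
```

>>> {"op": "step_arm", "data": {"linear": [[-0.53,-0.25,0],[-0.53,-0.25,0],[-0.53,-0.25,0]], "angular": [[0,0,0.065],[0,0,0.065],[0,0,0.065]], "jaw": [20,20,20]}}

```text
time_s: 36.98
eef_pos: [0.5574, -0.1762, 0.1026]
tcp_rot: [0.568, 0.823, -0.0, -0.002]
wrist_force: [0.1, 0.1, -2.4]
grip_width: 0.0318
grip_force: 70.4
```

>>> {"op": "step_arm", "data": {"linear": [[-0.57,-0.13,0],[-0.57,-0.13,0],[-0.57,-0.13,0],[-0.57,-0.13,0]], "angular": [[0,0,0.065],[0,0,0.065],[0,0,0.065],[0,0,0.065]], "jaw": [20,20,20,20]}}

```text
time_s: 37.48
eef_pos: [0.5678, -0.2437, 0.104]
tcp_rot: [0.648, 0.762, 0.0, -0.001]
wrist_force: [0.5, 0.2, -3.4]
grip_width: 0.0317
grip_force: 70.5
```

Run:
```python
from h import *
s=arm.sense(); print(s['grip_width'],s['grip_force'])
plan([(.567,-.245,.033,99.2),(.567,-.245,.13,99.2),(.554,.08,.15,102)])
```

```text
0.03170456243200345 70.4644775390625
now [ 0.5678 -0.2437  0.104 ] 99.3 tilt z [-0.0016  0.0017 -1.    ] t 37.5
[-0.01, -0.008, 0.592] az 0.0 rows>= 1.1
   -> [ 0.567 -0.245  0.033] 99.3
[-0.0, -0.0, -0.808] az 0.0 rows>= 1.6
   -> [ 0.567 -0.245  0.13 ] 99.3
[0.897, 0.11, -0.056] az -0.005 rows>= 1.7
[0.895, 0.123, -0.055] az -0.005 rows>= 1.7
[0.893, 0.138, -0.056] az -0.005 rows>= 1.7
   -> [0.554 0.08  0.15 ] 102.0
```

>>> {"op": "step_arm", "data": {"linear": [[-0.01,-0.01,0.3],[-0.01,-0.01,0.5],[-0.01,-0.01,0.59],[-0.01,-0.01,0.59],[-0.01,-0.01,0.59]], "angular": [[0,0,0],[0,0,0],[0,0,0],[0,0,0],[0,0,0]], "jaw": [20,20,20,20,20]}}

```text
time_s: 38.1
eef_pos: [0.568, -0.2467, 0.0346]
tcp_rot: [0.648, 0.761, 0.0, 0.001]
wrist_force: [-0.4, -0.3, -2.9]
grip_width: 0.0315
grip_force: 70.5
```

>>> {"op": "step_arm", "data": {"linear": [[0,0,0],[0,0,0],[0,0,0],[0,0,-0.2],[0,0,-0.6],[0,0,-0.9],[0,0,-0.9]], "angular": [[0,0,0],[0,0,0],[0,0,0],[0,0,0],[0,0,0],[0,0,0],[0,0,0]], "jaw": [45,45,45,45,45,85,85]}}

```text
time_s: 38.98
eef_pos: [0.5694, -0.2484, 0.1459]
tcp_rot: [0.649, 0.761, 0.0, 0.004]
wrist_force: [0.7, 0.1, -0.6]
grip_width: 0.079
grip_force: 0.0
```

>>> {"op": "step_arm", "data": {"linear": [[0.9,0.11,-0.05],[0.9,0.11,-0.05],[0.9,0.11,-0.05]], "angular": [[0,0,-0.005],[0,0,-0.005],[0,0,-0.005]], "jaw": [85,85,85]}}

```text
time_s: 39.35
eef_pos: [0.5623, -0.1349, 0.1471]
tcp_rot: [0.641, 0.767, 0.0, -0.001]
wrist_force: [0.4, -1.0, 0.0]
grip_width: 0.0849
grip_force: 0.0
```

>>> {"op": "step_arm", "data": {"linear": [[0.9,0.12,-0.05],[0.9,0.12,-0.05],[0.9,0.12,-0.05]], "angular": [[0,0,-0.005],[0,0,-0.005],[0,0,-0.005]], "jaw": [85,85,85]}}

```text
time_s: 39.72
eef_pos: [0.5581, -0.0273, 0.1533]
tcp_rot: [0.635, 0.772, -0.0, -0.001]
wrist_force: [-0.5, 0.2, -0.8]
grip_width: 0.0853
grip_force: 0.0
```

>>> {"op": "step_arm", "data": {"linear": [[0.9,0.14,-0.05],[0.9,0.14,-0.05],[0.9,0.14,-0.05],[0.9,0.14,-0.05]], "angular": [[0,0,-0.005],[0,0,-0.005],[0,0,-0.005],[0,0,-0.005]], "jaw": [85,85,85,85]}}

```text
time_s: 40.22
eef_pos: [0.555, 0.0783, 0.1593]
tcp_rot: [0.631, 0.776, -0.001, 0.0]
wrist_force: [-0.8, -0.7, -0.7]
grip_width: 0.0847
grip_force: 0.0
```

Run:
```python
from h import *
c=cam('wrist'); wplates(c)
c=cam('top'); W=cloud(c)
for o in objs(c,W,(.4,.65,-.4,-.2),.05,.09,10): print('in tray neck',*o[:6])
plan([(.554,.102,.026,102)])
```

```text
neck [282.0, 184.0] [554.0, 103.0] [32.0, 33.0]
plate [554. 103.] [56. 56.] 10.9
in tray neck [352.0, 214.0] 94 h 0.063 top c/size/ang [569.0, -248.0]
in tray neck [359.0, 242.0] 95 h 0.063 top c/size/ang [479.0, -266.0]
now [0.555  0.0779 0.1595] 101.7 tilt z [-5.e-04 -6.e-04 -1.e+00] t 40.3
[0.099, 0.017, 0.556] az -0.001 rows>= 1.1
[0.1, 0.016, 0.556] az -0.001 rows>= 1.1
   -> [0.5539 0.102  0.026 ] 102.1
```

>>> {"op": "step_arm", "data": {"linear": [[0.21,0.03,0.2],[0.21,0.03,0.55],[0.21,0.03,0.55]], "angular": [[0,0,0.004],[0,0,0.004],[0,0,0.004]], "jaw": [85,85,85]}}

```text
time_s: 40.7
eef_pos: [0.5506, 0.1038, 0.091]
tcp_rot: [0.636, 0.772, -0.002, -0.003]
wrist_force: [-0.0, 0.4, -0.4]
grip_width: 0.0853
grip_force: 0.0
```

>>> {"op": "step_arm", "data": {"linear": [[0,0,0.4],[0,0,0.56],[0,0,0.56],[0,0,0.56],[0,0,0.56],[0,0,0.56],[0,0,0.56],[0,0,0.56]], "angular": [[0,0,0],[0,0,0],[0,0,0],[0,0,0],[0,0,0],[0,0,0],[0,0,0],[0,0,0]], "jaw": [85,85,85,20,20,20,20,20]}}

```text
time_s: 41.7
eef_pos: [0.5536, 0.105, 0.0282]
tcp_rot: [0.635, 0.772, 0.0, 0.001]
wrist_force: [-1.0, -0.6, 7.5]
grip_width: 0.0321
grip_force: 69.2
```

>>> {"op": "step_arm", "data": {"linear": [[0,0,-0.4],[0,0,-0.8],[0,0,-0.9],[0,0,-0.9]], "angular": [[0,0,0],[0,0,0],[0,0,0],[0,0,0]], "jaw": [20,20,20,20]}}

```text
time_s: 42.2
eef_pos: [0.5529, 0.1052, 0.1347]
tcp_rot: [0.635, 0.772, 0.0, 0.0]
wrist_force: [0.6, -0.2, -4.3]
grip_width: 0.0318
grip_force: 70.4
```

Run:
```python
from h import *
plan([(.582,-.334,.14,99.2),(.582,-.334,.033,99.2)])
```

```text
now [0.5529 0.1052 0.1347] 101.1 tilt z [ 6.e-04 -0.e+00 -1.e+00] t 42.2
[-0.91, -0.117, -0.011] az 0.003 rows>= 1.8
[-0.91, -0.108, -0.011] az 0.003 rows>= 1.8
[-0.912, -0.1, -0.011] az 0.002 rows>= 1.8
[-0.912, -0.094, -0.011] az 0.003 rows>= 1.8
   -> [ 0.582 -0.334  0.14 ] 99.1
[0.0, -0.0, 0.892] az -0.0 rows>= 1.7
   -> [ 0.582 -0.334  0.033] 99.1
```

>>> {"op": "step_arm", "data": {"linear": [[-0.91,-0.12,-0.02],[-0.91,-0.12,-0.02],[-0.91,-0.12,-0.02]], "angular": [[0,0,0.003],[0,0,0.003],[0,0,0.003]], "jaw": [20,20,20]}}

```text
time_s: 42.58
eef_pos: [0.5588, -0.0079, 0.1345]
tcp_rot: [0.641, 0.768, -0.001, -0.002]
wrist_force: [0.4, 1.1, -3.4]
grip_width: 0.032
grip_force: 70.5
```

>>> {"op": "step_arm", "data": {"linear": [[-0.91,-0.11,-0.01],[-0.91,-0.11,-0.01],[-0.91,-0.11,-0.01]], "angular": [[0,0,0.003],[0,0,0.003],[0,0,0.003]], "jaw": [20,20,20]}}

```text
time_s: 42.95
eef_pos: [0.5663, -0.117, 0.136]
tcp_rot: [0.644, 0.765, -0.001, -0.001]
wrist_force: [0.3, 0.5, -3.0]
grip_width: 0.0319
grip_force: 70.5
```

>>> {"op": "step_arm", "data": {"linear": [[-0.91,-0.1,-0.01],[-0.91,-0.1,-0.01],[-0.91,-0.1,-0.01]], "angular": [[0,0,0.003],[0,0,0.003],[0,0,0.003]], "jaw": [20,20,20]}}

```text
time_s: 43.32
eef_pos: [0.5737, -0.2259, 0.1374]
tcp_rot: [0.647, 0.762, -0.0, -0.001]
wrist_force: [-0.2, 0.3, -3.1]
grip_width: 0.0319
grip_force: 70.5
```

>>> {"op": "step_arm", "data": {"linear": [[-0.91,-0.09,-0.01],[-0.91,-0.09,-0.01],[-0.91,-0.09,-0.01],[-0.91,-0.09,-0.01],[-0.91,-0.09,-0.01]], "angular": [[0,0,0.003],[0,0,0.003],[0,0,0.003],[0,0,0.003],[0,0,0.003]], "jaw": [20,20,20,20,20]}}

```text
time_s: 43.95
eef_pos: [0.5816, -0.3311, 0.14]
tcp_rot: [0.649, 0.761, 0.0, -0.001]
wrist_force: [-1.0, 0.7, -3.4]
grip_width: 0.032
grip_force: 70.5
```

Run:
```python
from h import *
s=arm.sense(); print(s['grip_width'],s['grip_force'])
plan([(.582,-.334,.033,99.2)])
```

```text
0.03198017745395096 70.4675281047821
now [ 0.5816 -0.3311  0.14  ] 99.1 tilt z [-0.0013  0.0018 -1.    ] t 44.0
[-0.025, -0.001, 0.892] az -0.001 rows>= 1.7
   -> [ 0.582  -0.3341  0.033 ] 99.2
```

>>> {"op": "step_arm", "data": {"linear": [[-0.01,0,0.4],[-0.01,0,0.7],[-0.01,0,0.89],[-0.01,0,0.89],[-0.01,0,0.89]], "angular": [[0,0,0],[0,0,0],[0,0,0],[0,0,0],[0,0,0]], "jaw": [20,20,20,20,20]}}

```text
time_s: 44.58
eef_pos: [0.5822, -0.334, 0.0345]
tcp_rot: [0.649, 0.761, -0.0, 0.0]
wrist_force: [0.5, -0.7, -3.2]
grip_width: 0.0321
grip_force: 77.9
```

>>> {"op": "step_arm", "data": {"linear": [[0,0,0],[0,0,0],[0,0,0],[0,0,-0.2],[0,0,-0.6],[0,0,-1],[0,0,-1],[0,0,-1]], "angular": [[0,0,0],[0,0,0],[0,0,0],[0,0,0],[0,0,0],[0,0,0],[0,0,0],[0,0,0]], "jaw": [45,45,45,45,45,85,85,85]}}

```text
time_s: 45.58
eef_pos: [0.5815, -0.3347, 0.1538]
tcp_rot: [0.65, 0.76, -0.0, -0.0]
wrist_force: [0.7, 1.2, -0.5]
grip_width: 0.085
grip_force: 0.0
```

>>> {"op": "step_arm", "data": {"linear": [[0.6,-0.6,-1],[0.6,-0.6,-1],[0.6,-0.6,-1],[0.6,-0.6,-1]], "angular": [[0,0,0],[0,0,0],[0,0,0],[0,0,0]], "jaw": [85,85,85,85]}}

```text
time_s: 46.08
eef_pos: [0.4991, -0.2745, 0.2751]
tcp_rot: [0.65, 0.76, -0.0, 0.001]
wrist_force: [0.0, 0.9, -0.2]
grip_width: 0.0853
grip_force: 0.0
```

>>> {"op": "step_arm", "data": {"linear": [[0.6,-1,-0.3],[0.6,-1,-0.3],[0.6,-1,-0.3],[0.6,-1,-0.3]], "angular": [[0,0,0],[0,0,0],[0,0,0],[0,0,0]], "jaw": [85,85,85,85]}}

```text
time_s: 46.58
eef_pos: [0.369, -0.2223, 0.3087]
tcp_rot: [0.65, 0.76, 0.0, -0.001]
wrist_force: [-0.1, -0.8, 0.7]
grip_width: 0.0849
grip_force: 0.0
```

Run:
```python
from h import *
c=cam('top'); W=cloud(c); scene(c)
for o in objs(c,W,(.4,.65,-.4,-.2),.05,.09,10): print('in tray neck',*o[:6])
b=cam('side'); x=cv2.resize(c['pixels'],None,fx=.72,fy=.72,interpolation=cv2.INTER_AREA); y=cv2.resize(b['pixels'],None,fx=.7,fy=.72,interpolation=cv2.INTER_AREA)
x=cv2.resize(c['pixels'][140:285,95:425],(792,300)); y=cv2.resize(b['pixels'][130:355,160:460],(400,300)) 
cv2.imwrite('pics/fin.png',np.vstack([x,np.hstack([y,np.zeros((300,392,3),np.uint8)])]))
```

```text
in tray neck [381.0, 208.0] 88 h 0.063 top c/size/ang [582.0, -339.0]
in tray neck [352.0, 214.0] 93 h 0.063 top c/size/ang [568.0, -249.0]
in tray neck [359.0, 241.0] 76 h 0.065 top c/size/ang [482.0, -264.0]
```

View pics/fin.png

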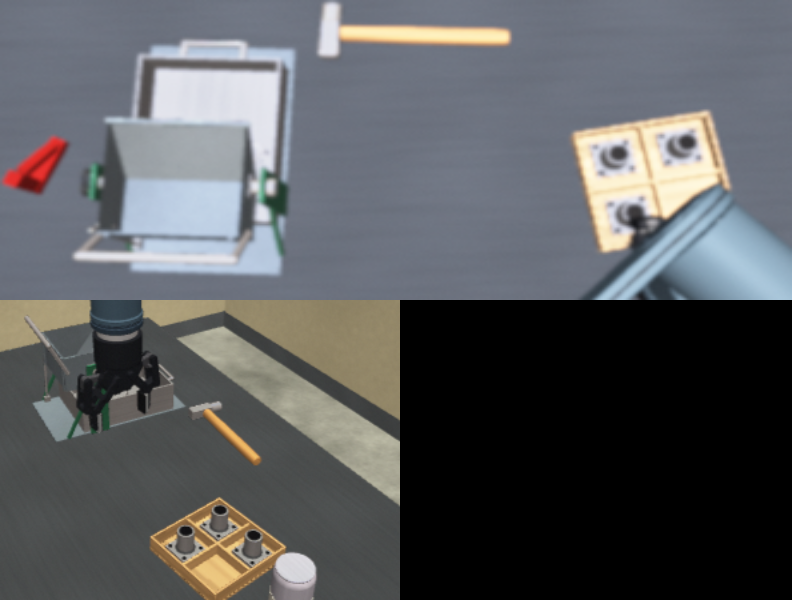

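Run:
```python
from h import *
P=[cloud(cam('top')).reshape(-1,3)]
s=cloud(cam('side')).reshape(-1,3)
for n,p in (('top',P[0]),('side',s)):
    q=p-[.520,.300,0]; a=np.radians(-3.2); X=q[:,0]*np.cos(a)+q[:,1]*np.sin(a); Y=-q[:,0]*np.sin(a)+q[:,1]*np.cos(a)
    i=(X>-.03)&(X<.2)&(abs(Y)<.085)&(q[:,2]>.02)&(q[:,2]<.09); print(n,'bin',i.sum(),np.c_[X,Y,q[:,2]][i][::25].round(3)[:14].tolist())
    j=(X<-.05)&(X>-.2)&(abs(Y)<.2)&(q[:,2]>.015)&(q[:,2]<.08); print('behind',j.sum(),np.c_[X,Y,q[:,2]][j].round(3)[:5].tolist())
```

```text
top bin 35 [[0.195, 0.085, 0.08], [0.069, -0.065, 0.039]]
behind 61 [[-0.051, -0.103, 0.07], [-0.051, -0.107, 0.074], [-0.054, -0.103, 0.067], [-0.054, -0.106, 0.07], [-0.053, -0.107, 0.055]]
side bin 32 [[0.103, -0.016, 0.043], [0.074, -0.03, 0.042]]
behind 115 [[-0.052, 0.094, 0.075], [-0.074, 0.093, 0.077], [-0.051, 0.098, 0.069], [-0.076, 0.085, 0.078], [-0.072, 0.088, 0.075]]
```

```bash
python3 -c "
from station import arm
print(arm.job_done())"
```

```text
the job is handed in; nothing more can be done
None
```

The job is handed in: all three flanges stand neck-up in separate tray pockets, and all three offcuts were tipped from the bucket, which is empty and back home. In the bin I could see only parts of the offcuts past the bucket, but none show anywhere else in the top or side views.

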